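Feed the blocks into the toy bay and hang its gate

ROBOT

A 6-joint arm with a two-finger parallel gripper is mounted at the origin on the work surface. World frame = base frame: x ahead of the robot, y to its left, z up, the work surface at z = 0. Lengths are in m, angles in degrees, forces in N, time in s.
With the tool pointing down it reaches from about 0.375 to 0.9 m from the base axis. Payload 3.1 kg.
Tool frame: the origin (TCP) lies on the centre line of the jaws, within the pads' length; the fingertips stand 17 mm ahead of it and the grasp point (between the pads) lies 2 mm behind it; y points along the fingers, x is the direction in which the jaws open and shut, and the axes are right-handed (so a half turn about y gives the same grasp; the last joint's range is limited). The gripper opens to 87 mm and grips with 3 to 60 N. Pads are 19 mm wide; open, the fingers measure 117 mm over their backs; the gripper's body (75 mm by 190 mm) begins 51 mm behind the grasp point.
Start: joints at [54.861, 30.224, 82.088, -0, 67.689, -10.227], TCP at [0.263, 0.567, 0.24] pointing down, gripper open.
Joint ranges: [-176.69, 176.69], [-43.24, 126.21], [12.49, 139.97], [-82, 262], [0, 151.66], [-163.58, 163.58]. Speed limits (degrees/s): [159.86, 159.86, 180, 180, 180, 180].

INTERFACE

Orientations are given as a 3x3 rotation matrix whose columns are the frame's x, y, z axes.
In Python, from rig import read_state, capture, camera_info, hand_in, trace, tip_of gives the robot as it stands.
- The arm moves only by the tool jog_arm, never from a script. Its argument "steps" is a list of rows, each an object with "fingers": the opening in per cent of the stroke, from 0 (shut) to 100 (fully open); "delta_pos": the shift along the world's x, y, z in mm, a list of three; "turn": the turn about the world's z in degrees. A call has 1 to 20 rows; each row is the pose to reach, as a shift and turn from the pose commanded when the call began; what a row does not reach only later rows make up. A row lasts 1/12 s, in which the tool goes at most 41.7 mm and 7.16 degrees, less where a joint would pass 70% of its speed; a pose out of reach is approached as far as the arm can. A call with a gripper value outside its range is refused whole. The fingers move at their own pace and stop on an object; the grip force is fixed at half the most. Time passes only in rows, so rows that repeat a pose let the fingers close. It gives the time, the measured TCP pose, the force and the opening at its end, in the units of the state.
- read_state(): the state, without advancing time (a new reading comes with each control period).
- capture(name): name is "scene" or "top" or "wrist"; returns the picture (480x640x3 uint8, red, green, blue); there is no depth.
- camera_info(name): a dict with "fov_y" (degrees; the focal length in pixels is half the picture's height over the tangent of half this angle, whatever the lens; pixels are square), "cx", "cy" (the principal point, pixels), "view" (4x4, takes a point from world to camera coordinates); the wrist camera has in their place "tool_from_camera" (4x4, takes a point from camera to tool coordinates, whose origin is the TCP and whose axes are the tool frame's). Camera axes: x right, y down, z forward; pixel columns grow to the right and rows downward; lengths in m; the calibration is good to about 2 mm. A picture is of the moment at which its call begins: read the wrist's pose just before it. camera_info takes no time and is no camera call.
- hand_in(): hands the job in, once; it reports no verdict.
Trained networks look in the newest picture that a camera, given by its name, has taken for a name from the list of things; names that differ only in an ending like _2 or _b are one class to them, and where a whole thing is asked for, a point or a joint stands for the part that bears it (a point fixed in the world has none). Each returns a list of dicts, best first, with "confidence" (0 to 1); they miss things now and then, are a little off and sometimes report something else, mostly with a low value. They report only what shows in the picture. A call takes as long as a camera call. They do not tell look-alikes from the thing itself.
- trace(target, camera): "mask" (480x640 bool, what is visible of it).
- tip_of(target, camera): "position" ([x, y, z] in m, in world coordinates, good to about 4 mm: a listed point, or the origin of a listed thing).
The state is a dict: "time_s": time; "joint_positions": joint angles; "qvel": joint speeds; "tau": joint torques, N m; "position": TCP position; "tcp_rot": TCP orientation; "force": force on the tool from outside, world axes, zero at the start; "moment": the same for the moment, N m; "opening": opening from 0.0 (shut) to 1.0 (fully open).
Only numpy, scipy, OpenCV 4.12 (cv2) and the standard library are available. Lean on these libraries where they do the work, as an engineer would, in place of code of your own. Each camera call takes 0.05 s, during which the arm holds its last target.

TASK

Put the building blocks away: stand every block that is out (two or three of red cube, blue cylinder, yellow arch, green square cup) in the lane against the guide rail, and with the push stick slide them along the rail through the doorway, deep into the slat-roofed bay until the row is up against the end wall, never handling a block with the gripper inside the bay. Lay the stick back in its blue tray, then lower the green gate so that both its sockets drop fully onto the two upright pintles and leave it shut across the doorway. Leave the other toys (steel truck, round yellow beaker) where they are.

Things in the scene. Friction and masses are not known exactly. Their poses are not given: they have to be found in the camera images.
- bay: White slat-roofed toy block bay with a brown guide rail, fixed to the bench. Origin: on the bench, in the doorway plane (y = 0). Blocks are fed along its own -y; its x runs across the lane towards the rail, z up. The lane (y above 0) and the bay (y below 0) have the bench as floor. A 56 mm block touching the rail has its centre at x = 0.
- rail_end (a point): Open end of the guide rail on the bench, on its working face: bay x = +28, y = +270 mm. The rail is 12 mm thick, 20 mm high, straight on through the doorway to the end wall; the lane has no wall on its other side.
- doorway (a point): Lintel's underside, middle of the doorway: bay x = -5, y = 0, height 70 mm. The doorway is clear from x = -38 to +28 mm. Hinge post at x = -58 to -38 mm, 124 mm high; other post at x = 28 to 42 mm, 82 mm high, with a rubber stop for the gate reaching y = +7 mm. Posts and lintel reach back to y = -20 mm.
- bay_end (a point): Face of the bay's end wall on the bench, bay x = 0, y = -228 mm. Inside, a 20 mm high wall faces the rail at x = -38 mm; the roof is three slats along y, at 74 to 82 mm height, with 19 mm gaps.
- pintle_low (a point): Foot of the lower pintle, on its bracket's top: bay x = -50, y = +16, height 34 mm. The pintle is an upright steel pin 9 mm thick, 14 mm high, with a round tip. Each bracket is 8 mm thick, 16 mm wide in x, and reaches from the hinge post to bay y = +24 mm.
- pintle_high (a point): Foot of the upper pintle, of the same size, straight above the lower one at 104 mm height.
- latch (a point): Where point gate_edge lies when the gate hangs shut: bay x = +53, y = +16, height 34 mm.
- gate: Green gate leaf with white bars: board 92 mm wide (own x), 14 mm thick (y), 100 mm high (z), 150 g; origin: centre of the board's underside. Starts upright in the rack's slot. Its two sockets stick out at the -x edge, on one axis at x = -57 mm. Hung shut, its x axis is the bay's x, its origin at bay x = +7, y = +16, height 30 mm; it swings freely.
- socket_low (a point): Centre of the lower socket's underside: gate x = -57, y = 0, z = 4 mm. Both sockets are square steel rings, 20 mm outside, 14 mm hole, 14 mm high, open below and above. To hang the gate, bring this socket in level from the lane side (bay +y), above the lower pin and below the upper bracket, then lower.
- socket_high (a point): Centre of the upper socket's underside: gate x = -57, y = 0, z = 74 mm.
- gate_edge (a point): On the gate's free edge: gate x = +46, y = 0, z = 4 mm.
- rack: Grey slotted rack, fixed; origin at the centre of its underside. Its slot runs along its x, 17 mm wide, floor 6 mm and cheeks 36 mm high, 60 mm long; the gate stands in its middle, axes alike.
- stick: Push stick, 160 g, lying on its two feet: orange upright handle 24 x 24 mm, top at 100 mm height, on a 44 x 44 x 14 mm foot; a 20 mm bar (14 to 34 mm height) runs from it along own -y to a push plate 44 mm wide (x) and 44 mm high. Origin: underside below the handle's axis. z up.
- stick_tip (a point): Centre of the push face: stick x = 0, y = -190, z = 22 mm.
- tray: Blue open tray for the stick, fixed, 80 x 250 mm (x, y) outside, 18 mm high, walls and floor 5 mm. Origin at the centre of its underside. At the start the stick lies in it with parallel axes and its origin at tray x = 0, y = +84, z = 5 mm.
- cube: Red plastic cube block, 56 x 56 mm and 60 mm high, 120 g; origin at the centre of the underside. Absent in some runs, like any of the blocks.
- round: Blue wooden cylinder standing upright, 56 mm diameter, 60 mm high, 110 g; origin at the centre of the underside.
- arch: Yellow arch block with a triangular tunnel along its y, 56 x 56 mm and 60 mm high, 120 g; origin at the centre of the underside.
- cup: Green square stacking cup, open side up, 56 x 56 mm and 60 mm high, wall 4 mm, 80 g; origin at the centre of the underside.
- truck: Steel toy truck with red load bed, 110 mm long, 64 mm high, a bystander to be left alone.
- beaker: Round yellow cup, 72 mm across, 70 mm high, a bystander to be left alone.
There are look-alikes about, which are no part of the job. Of the things that look like the round, the larger one is meant. Of the things that look like the gate, the smaller one is meant.

How it is judged:
By the outcome, as a careful person would: the job done as asked, in the order asked, and still so for the second after the job is handed in, with the robot touching nothing.
Of cube, round, arch, cup only 2 to 3 are there at a start; the rules pass over those that are not, and their reading is None.
At some moment in a run one of cube, round, arch, cup may be knocked a few centimetres aside while the robot is not near it.
It also fails if it takes over 210 s, if anything falls off the work surface, if the arm or the gripper's body presses on something with over 40 N, if the wrist force passes 120 N, or if a joint passes its speed limit or range.

## Working session

There is one attempt and no reset: what is moved stays moved. The work goes in short steps, Python scripts to look and compute and a tool call to move; the robot and the scene stay as the last step left them, time stands still between calls to the robot, and variables do not carry over. Pictures are saved under pics/ and viewed, and the job is handed in when it is done.

Besides the shell and the picture viewer there is one more tool, called after ">>>" in YAML: its name, and indented under it one key for each argument. jog_arm: Moves the arm, as the interface text tells. Its arguments: {"type":"object","properties":{"steps":{"type":"array","items":{"type":"object","properties":{"fingers":{"type":"number"},"delta_pos":{"type":"array","items":{"type":"number"}},"turn":{"type":"number"}}}}},"required":["steps"]}

```bash
ls; mkdir -p pics
python3 - <<'E'
from rig import *
import cv2,json
s=read_state(); print({k:(v if not hasattr(v,'tolist') else v.tolist()) for k,v in s.items()})
for c in ("scene","top","wrist"):
    im=capture(c); cv2.imwrite(f"pics/{c}0.png",im[:,:,::-1]); print(c,camera_info(c))
E
```

```text
pics
{'time_s': 0.0, 'joint_positions': [54.85799664029418, 30.278442265075164, 82.15671298410088, -0.0007215756937067787, 67.68951360721464, -10.228671967334119], 'qvel': [-0.06378111592206354, 0.019086817729763457, -0.028951738217544484, 0.02539841467688027, -0.07717768304575351, -0.019341899587705734], 'tau': [0.00023200101168185938, -44.00483965873718, -17.65915095806122, 0.06335728336125612, 0.05829254980199039, -0.0001477787645853823], 'position': [0.26285879714278654, 0.5662627939507191, 0.23857540544978387], 'tcp_rot': [[0.4212411703816329, -0.0012429198766802287, -0.9069478108059428], [0.9069461297994265, -0.001785984572731314, 0.42124283721025796], [-0.002143365893649554, -0.999997632701841, 0.000374931140105051]], 'force': [0.5998806760528744, -0.17963479421713496, -0.40404992394161254], 'moment': [-0.006713625777631855, -0.004070688177304902, -0.016794199883635272], 'opening': 1.0002744570566906}
scene {'fov_y': 57.39330126869082, 'cx': 317.5712230551793, 'cy': 226.51439491745856, 'view': array([[ 0.35343869,  0.93525361,  0.01953942, -0.19115939],
       [ 0.72124393, -0
[... 346 characters left out ...]
  [-9.95822080e-01,  9.52852215e-04, -9.13097873e-02,
         4.89421997e-01],
       [ 9.12738008e-02, -1.95596737e-02, -9.95633724e-01,
         1.02389032e+00],
       [ 0.00000000e+00,  0.00000000e+00,  0.00000000e+00,
         1.00000000e+00]])}
wrist {'fov_y': 59.513939012093374, 'cx': 318.5295156425087, 'cy': 241.75972197079204, 'tool_from_camera': array([[ 9.99998689e-01, -1.54738178e-03,  4.77797790e-04,
        -1.01059649e-04],
       [-9.20430193e-04, -3.00303944e-01,  9.53843118e-01,
        -1.45257916e-01],
       [-1.33247490e-03, -9.53842307e-01, -3.00304975e-01,
         8.12679346e-02],
       [ 0.00000000e+00,  0.00000000e+00,  0.00000000e+00,
         1.00000000e+00]])}
```

View pics/scene0.png

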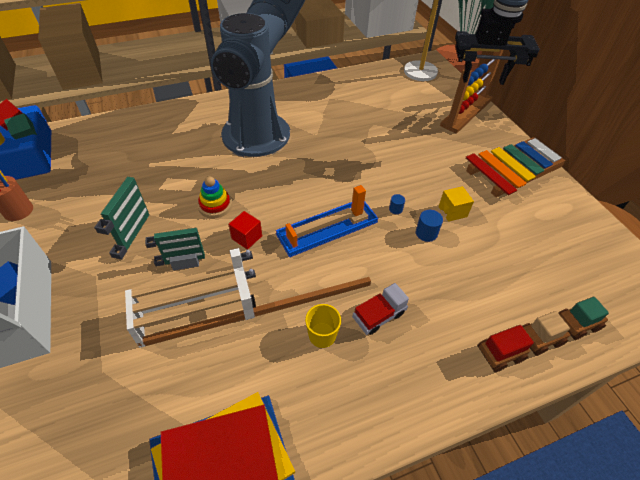

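View pics/top0.png

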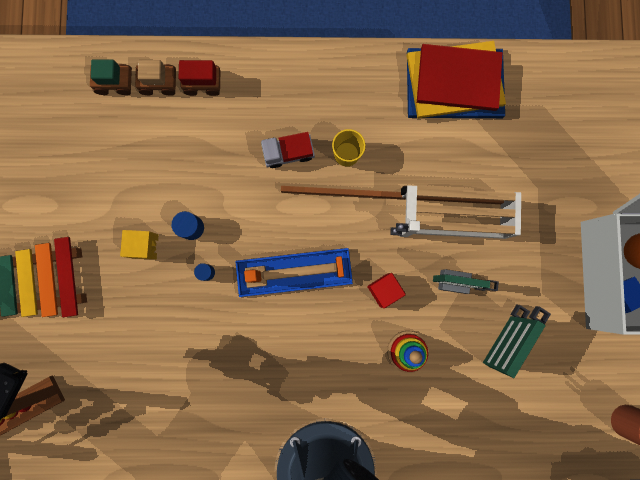

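View pics/wrist0.png

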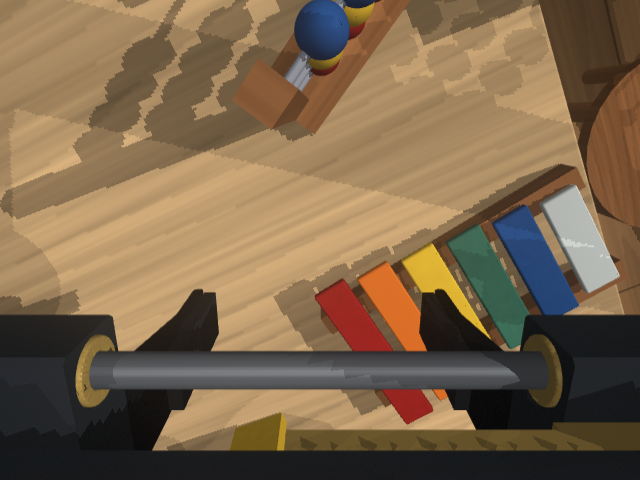

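Top view: red cube (387,290), large blue cylinder (187,225) against a small look-alike (204,271), yellow block (138,244), small gate in the rack (465,281) against a larger leaning one (517,341), stick in the tray (295,272), bay with doorway at (410,210). Next I'll get the measurements.

Run:
```python
from rig import *
import numpy as np
for c in ("top","scene"):
    capture(c)
    for t in "bay rail_end doorway bay_end pintle_low pintle_high latch gate socket_low socket_high gate_edge rack stick stick_tip tray cube round arch cup truck beaker".split():
        r=tip_of(t,c)
        print(c,t,[(np.round(np.array(d['position'])*1000).astype(int).tolist(),round(d['confidence'],2)) for d in r[:4]])
print(read_state()['time_s'])
```

```text
top bay [([565, -166, 1], 0.59), ([411, -243, 10], 0.24)]
top rail_end [([607, 99, -1], 0.91), ([515, -149, 102], 0.74)]
top doorway [([561, -169, 70], 0.7)]
top bay_end [([555, -397, 3], 0.65), ([482, 404, 1], 0.31)]
top pintle_low [([516, -149, 31], 0.93)]
top pintle_high [([513, -152, 102], 0.94)]
top latch [([617, -151, 35], 0.75)]
top gate [([273, -384, 2], 0.87), ([402, -289, 4], 0.7), ([526, 292, -1], 0.36)]
top socket_low [([399, -340, 9], 0.9), ([335, -429, 6], 0.84)]
top socket_high [([400, -340, 80], 0.94), ([336, -425, 100], 0.74)]
top gate_edge [([409, -240, 5], 0.94), ([222, -356, 5], 0.93)]
top rack [([406, -284, -3], 0.77)]
top stick [([413, 148, 6], 0.7)]
top stick_tip [([436, -35, 29], 0.83)]
top tray [([556, -395, 4], 0.71), ([407, -282, 0], 0.6), ([426, 70, -3], 0.56)]
top cube [([386, -132, 0], 0.92)]
top round [([425, 263, -6], 0.84), ([514, -151, 33], 0.6), ([527, 293, 0], 0.58)]
top arch [([486, 402, 2], 0.81)]
top cup []
top truck [([692, 80, -1], 0.74), ([417, 148, 5], 0.32)]
top beaker [([693, -47, 3], 0.7), ([407, -285, -3], 0.64)]
scene bay [([565, -171, 
[... 519 characters left out ...]
3], 0.7)]
scene socket_high [([336, -424, 98], 0.92), ([400, -342, 82], 0.72)]
scene gate_edge [([408, -240, 8], 0.88), ([219, -354, 9], 0.6)]
scene rack [([408, -286, 2], 0.88), ([517, -148, 39], 0.62), ([400, -342, 8], 0.36)]
scene stick [([412, 155, 5], 0.67), ([427, 70, 0], 0.43)]
scene stick_tip [([436, -34, 24], 0.87), ([696, 85, 1], 0.71)]
scene tray [([426, 71, 2], 0.74)]
scene cube [([386, -131, 1], 0.76), ([558, -168, 70], 0.7), ([436, -36, 25], 0.52)]
scene round [([424, 259, 1], 0.71), ([524, 298, 1], 0.66), ([437, -34, 24], 0.53)]
scene arch [([484, 398, 0], 0.82)]
scene cup []
scene truck [([693, 84, 1], 0.96)]
scene beaker [([698, -50, 0], 0.79), ([515, -151, 106], 0.45)]
2.35
```

Run:
```python
import cv2
a=cv2.imread("pics/top0.png"); b=cv2.imread("pics/scene0.png")
x=cv2.resize(a[180:320,100:300],None,fx=4,fy=4,interpolation=cv2.INTER_CUBIC)
y=cv2.resize(a[170:390,370:570],None,fx=3.6,fy=2.7,interpolation=cv2.INTER_CUBIC)
cv2.imwrite("pics/c1.png",x);cv2.imwrite("pics/c2.png",cv2.resize(a[170:390,370:570],None,fx=2.7,fy=2.7,interpolation=cv2.INTER_CUBIC))
cv2.imwrite("pics/c3.png",cv2.resize(b[170:350,90:290],None,fx=3.3,fy=3.3,interpolation=cv2.INTER_CUBIC))
cv2.imwrite("pics/c4.png",cv2.resize(b[160:260,340:500],None,fx=5,fy=5,interpolation=cv2.INTER_CUBIC))
```

```text
(no output)
```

View crops.

View pics/c1.png

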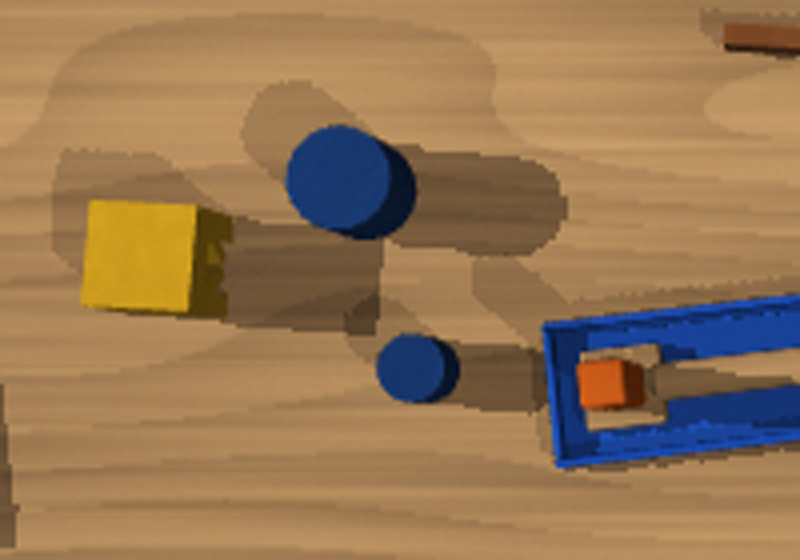

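View pics/c2.png

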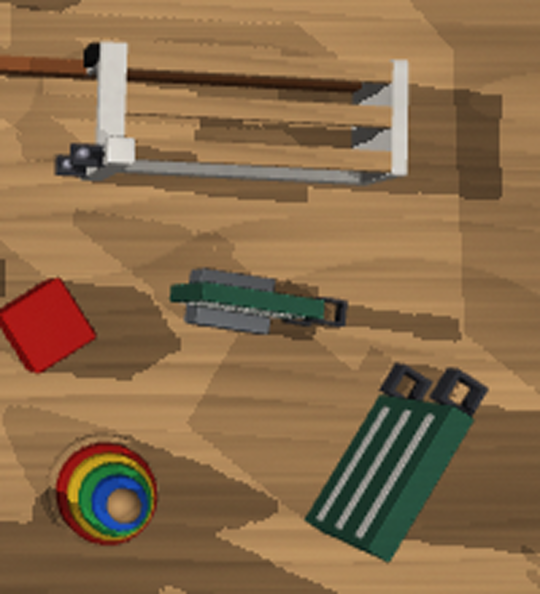

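View pics/c3.png

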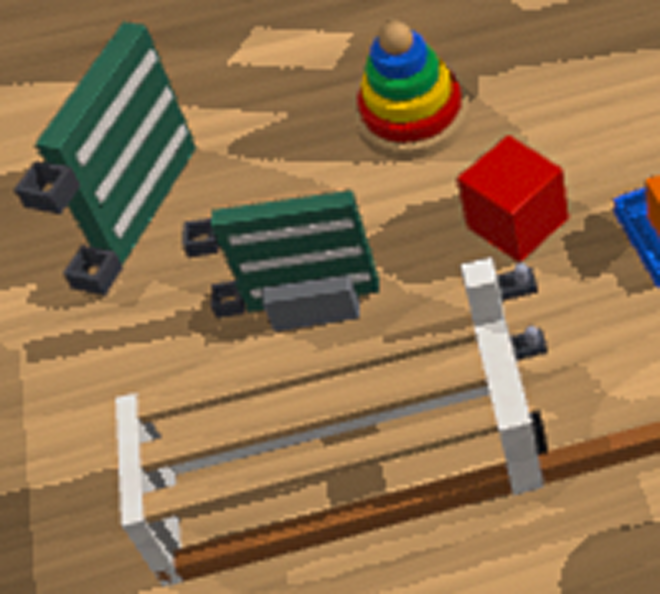

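View pics/c4.png

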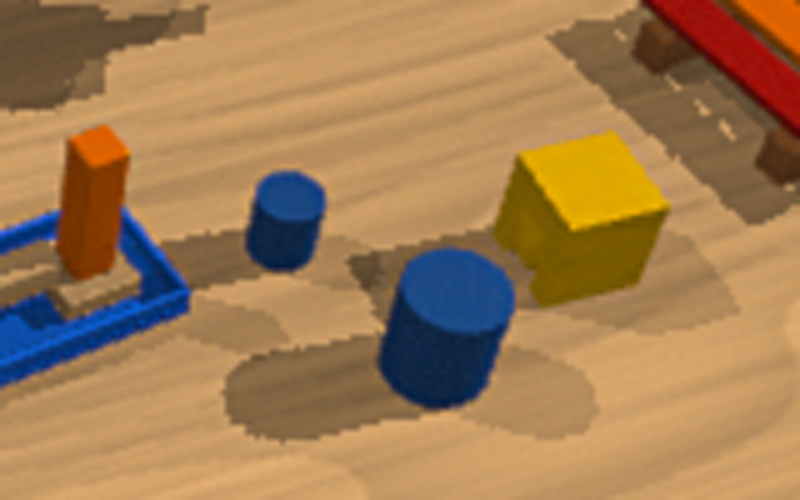

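```bash
cat > h.py <<'E'
from rig import *
import numpy as np, cv2
def intr(c):
    i=camera_info(c); f=240/np.tan(np.radians(i['fov_y']/2)); return f,i['cx'],i['cy'],i
def view(c):
    f,cx,cy,i=intr(c)
    if c!='wrist': return i['view']
    s=read_state(); T=np.eye(4); T[:3,:3]=np.array(s['tcp_rot']); T[:3,3]=s['position']
    return np.linalg.inv(T@i['tool_from_camera'])
def back(c,uv,z,V=None):
    f,cx,cy,i=intr(c); V=view(c) if V is None else V
    uv=np.atleast_2d(uv).astype(float)
    d=np.c_[(uv[:,0]-cx)/f,(uv[:,1]-cy)/f,np.ones(len(uv))]@V[:3,:3]
    o=-V[:3,:3].T@V[:3,3]
    return o+d*((z-o[2])/d[:,2])[:,None]
def proj(c,P,V=None):
    f,cx,cy,i=intr(c); V=view(c) if V is None else V
    p=np.atleast_2d(P)@V[:3,:3].T+V[:3,3]; return np.c_[p[:,0]/p[:,2]*f+cx,p[:,1]/p[:,2]*f+cy]
E
python3 - <<'E'
from h import *
from scipy.optimize import least_squares
# bay fit
loc=dict(bay=(0,0,0),rail=(28,270,0),door=(-5,0,70),end=(0,-228,0),pl=(-50,16,34),ph=(-50,16,104),la=(53,16,34))
obs=dict(bay=[(565,-166,1),(565,-171,0)],rail=[(607,99,-1),(602,98,-4)],door=[(561,-169,70),(559,-170,70)],end=[(555,-397,3),(551,-393,4)],pl=[(516,-149,31),(518,-150,37)],ph=[(513,-152,102),(516,-153,105)],la=[(617,-151,35),(617,-159,35)])
def res(p):
    c,s=np.cos(p[2]),np.sin(p[2]);r=[]
    for k,v in obs.items():
        x,y,_=loc[k]; q=np.array([p[0]+c*x-s*y,p[1]+s*x+c*y])
        for o in v:r+=list(q-o[:2])
    return r
s=least_squares(res,[565,-169,-.05],loss='soft_l1',f_scale=3);print(s.x,np.degrees(s.x[2]),np.round(res(s.x),1))
im=cv2.imread("pics/top0.png");h=cv2.cvtColor(im,cv2.COLOR_BGR2HSV)
for n,lo,hi,box in [('cube',(0,150,150),(8,255,255),(360,265,415,315)),('arch',(20,150,180),(32,255,255),(110,220,170,265))]:
    m=cv2.inRange(h,lo,hi); z=np.zeros_like(m);x0,y0,x1,y1=box;z[y0:y1,x0:x1]=m[y0:y1,x0:x1]
    c=max(cv2.findContours(z,0,2)[0],key=cv2.contourArea)[:,0]
    P=back('top',c,.06)[:,:2]*1000
    print(n,cv2.minAreaRect(P.astype(np.float32)))
E
```

```text
[ 5.64458369e+02 -1.69136509e+02 -4.75746421e-02] -2.7258262063751357 [-0.5 -3.1 -0.5  1.9 -1.7  0.2  3.3  1.2 -1.5  0.1  0.5  1.1 -1.4  0.1
  2.6 -3.9 -0.7 -1.8 -2.7 -0.8  2.3  1.2 -0.7  2.2  1.2 -4.7  1.2  3.3]
cube ((385.679443359375, -130.01348876953125), (52.82303237915039, 53.12324142456055), 31.55313491821289)
arch ((484.86920166015625, 400.8479919433594), (55.57877731323242, 55.42290115356445), 87.41514587402344)
```

>>> jog_arm:
  steps:
    - {"delta_pos": [263, -271, -90], "turn": -67.8, "fingers": 100}
    - {"delta_pos": [263, -271, -90], "turn": -67.8, "fingers": 100}
    - {"delta_pos": [263, -271, -90], "turn": -67.8, "fingers": 100}
    - {"delta_pos": [263, -271, -90], "turn": -67.8, "fingers": 100}
    - {"delta_pos": [263, -271, -90], "turn": -67.8, "fingers": 100}
    - {"delta_pos": [263, -271, -90], "turn": -67.8, "fingers": 100}
    - {"delta_pos": [263, -271, -90], "turn": -67.8, "fingers": 100}
    - {"delta_pos": [263, -271, -90], "turn": -67.8, "fingers": 100}
    - {"delta_pos": [263, -271, -90], "turn": -67.8, "fingers": 100}
    - {"delta_pos": [263, -271, -90], "turn": -67.8, "fingers": 100}
    - {"delta_pos": [263, -271, -90], "turn": -67.8, "fingers": 100}
    - {"delta_pos": [263, -271, -90], "turn": -67.8, "fingers": 100}
    - {"delta_pos": [263, -271, -90], "turn": -67.8, "fingers": 100}

```text
time_s: 3.43
position: [0.5254, 0.2964, 0.1497]
tcp_rot: [[0.999, -0.001, 0.046], [-0.046, 0.0, 0.999], [-0.001, -1.0, 0.0]]
force: [0.2, 0.4, -0.7]
opening: 1.001
```

Run:
```python
from h import *
s=read_state(); print(s['time_s'],np.round(np.array(s['position'])*1000,1),np.degrees(np.arctan2(s['tcp_rot'][1][0],s['tcp_rot'][0][0])))
im=capture('wrist');cv2.imwrite("pics/w1.png",im[:,:,::-1])
print([(np.round(np.array(d['position'])*1000,1),d['confidence']) for d in tip_of('round','wrist')])
```

```text
3.4333 [525.4 296.4 149.7] -2.626070086819199
[(array([422.6, 259.8,   0.6]), 0.96), (array([525.9, 299.8,  -1.7]), 0.73)]
```

View pics/w1.png

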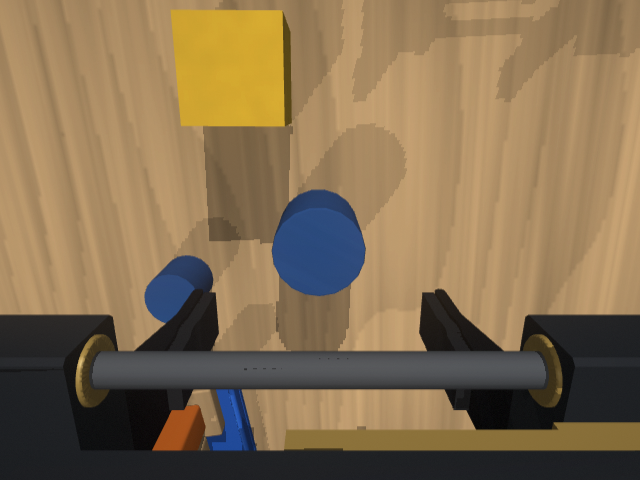

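The wrist view shows the larger cylinder (318,245) centred between the fingers, with the small look-alike at (180,290). Going down to grip it.

>>> jog_arm:
  steps:
    - {"delta_pos": [0, 2, -40], "turn": 0, "fingers": 100}
    - {"delta_pos": [0, 2, -80], "turn": 0, "fingers": 100}
    - {"delta_pos": [0, 2, -106], "turn": 0, "fingers": 100}
    - {"delta_pos": [0, 2, -106], "turn": 0, "fingers": 50}
    - {"delta_pos": [0, 2, -106], "turn": 0, "fingers": 50}
    - {"delta_pos": [0, 2, -106], "turn": 0, "fingers": 50}
    - {"delta_pos": [0, 2, -106], "turn": 0, "fingers": 50}
    - {"delta_pos": [0, 2, -106], "turn": 0, "fingers": 50}
    - {"delta_pos": [0, 2, -106], "turn": 0, "fingers": 50}
    - {"delta_pos": [0, 2, -80], "turn": 0, "fingers": 50}
    - {"delta_pos": [0, 2, -60], "turn": 0, "fingers": 50}

```text
time_s: 4.45
position: [0.5258, 0.2976, 0.0903]
tcp_rot: [[0.999, -0.001, 0.047], [-0.047, -0.0, 0.999], [-0.001, -1.0, -0.0]]
force: [0.3, 0.1, -1.2]
opening: 0.64
```

>>> jog_arm:
  steps:
    - {"delta_pos": [37, -387, 0], "turn": 0, "fingers": 50}
    - {"delta_pos": [37, -387, 0], "turn": 0, "fingers": 50}
    - {"delta_pos": [37, -387, 0], "turn": 0, "fingers": 50}
    - {"delta_pos": [37, -387, 0], "turn": 0, "fingers": 50}
    - {"delta_pos": [37, -387, 0], "turn": 0, "fingers": 50}
    - {"delta_pos": [37, -387, 0], "turn": 0, "fingers": 50}
    - {"delta_pos": [37, -387, 0], "turn": 0, "fingers": 50}
    - {"delta_pos": [37, -387, 0], "turn": 0, "fingers": 50}
    - {"delta_pos": [37, -387, 0], "turn": 0, "fingers": 50}
    - {"delta_pos": [37, -387, 0], "turn": 0, "fingers": 50}
    - {"delta_pos": [37, -387, 0], "turn": 0, "fingers": 50}
    - {"delta_pos": [37, -387, 0], "turn": 0, "fingers": 50}

```text
time_s: 5.45
position: [0.5631, -0.0899, 0.09]
tcp_rot: [[0.999, 0.0, 0.05], [-0.05, 0.0, 0.999], [0.0, -1.0, 0.0]]
force: [0.4, -0.4, -1.0]
opening: 0.636
```

Run:
```python
from h import *
s=read_state(); print(s['time_s'],np.round(np.array(s['position'])*1000,1),np.degrees(np.arctan2(s['tcp_rot'][1][0],s['tcp_rot'][0][0])))
im=capture('wrist').copy()
O=np.array([564.5,-169.1]);a=np.radians(-2.73);R=np.array([[np.cos(a),-np.sin(a)],[np.sin(a),np.cos(a)]])
for y in range(60,280,10):
    w=O+R@[28,y]; u=proj('wrist',[w[0]/1e3,w[1]/1e3,.02])[0]; cv2.circle(im,(int(round(u[0])),int(round(u[1]))),1,(0,255,0),-1)
cv2.imwrite("pics/w2.png",im[:,:,::-1])
im=capture('top').copy()
for x in (28,40):
  for y in range(0,271,10):
    w=O+R@[x,y]; u=proj('top',[w[0]/1e3,w[1]/1e3,.02])[0]; im[int(round(u[1])),int(round(u[0]))]=(0,255,0)
cv2.imwrite("pics/t2.png",cv2.resize(im[150:290,260:460],None,fx=4,fy=4,interpolation=cv2.INTER_NEAREST)[:,:,::-1])
```

```text
5.45 [563.1 -89.9  90. ] -2.8639039790480405
```

View pics/w2.png

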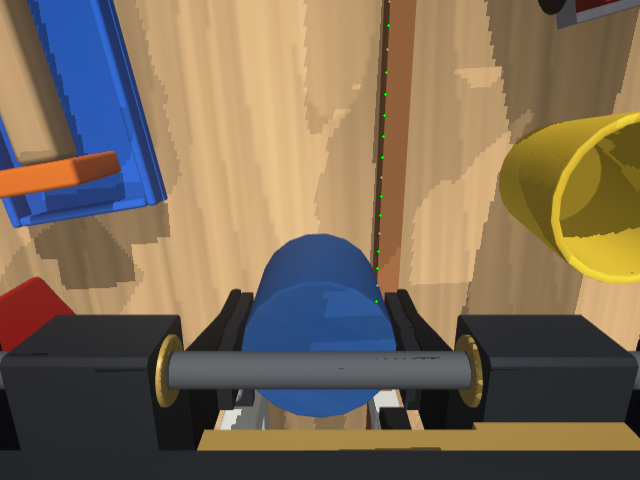

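View pics/t2.png

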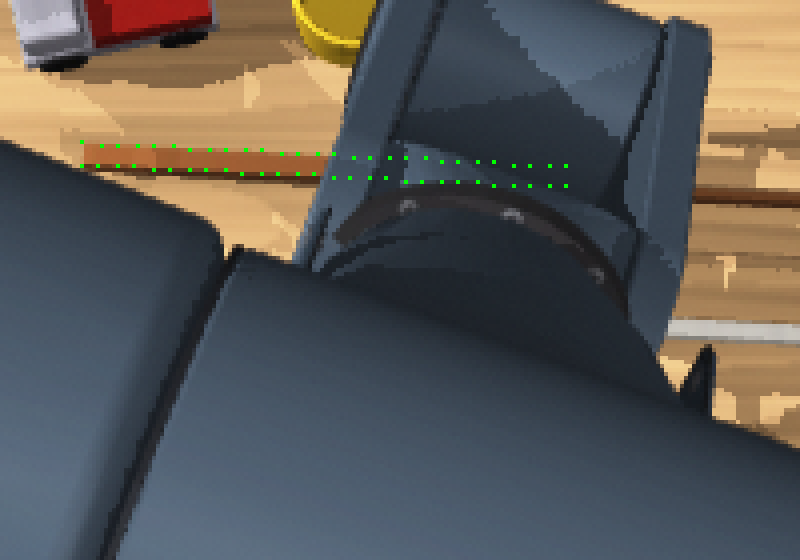

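>>> jog_arm:
  steps:
    - {"delta_pos": [0, 0, -25], "turn": 0, "fingers": 50}
    - {"delta_pos": [1, 0, -44], "turn": 0, "fingers": 50}
    - {"delta_pos": [2, 0, -46], "turn": 0, "fingers": 50}
    - {"delta_pos": [3, 0, -46], "turn": 0, "fingers": 50}
    - {"delta_pos": [4, 0, -46], "turn": 0, "fingers": 50}
    - {"delta_pos": [4, 0, -46], "turn": 0, "fingers": 50}

```text
time_s: 6.05
position: [0.5674, -0.0877, 0.0437]
tcp_rot: [[0.999, 0.0, 0.045], [-0.045, 0.0, 0.999], [0.0, -1.0, 0.0]]
force: [-0.0, -0.2, -0.4]
opening: 0.635
```

>>> jog_arm:
  steps:
    - {"delta_pos": [1, 0, 0], "turn": 0, "fingers": 50}
    - {"delta_pos": [1.5, 0, 0], "turn": 0, "fingers": 50}
    - {"delta_pos": [2, 0, 0], "turn": 0, "fingers": 50}

```text
time_s: 6.3
position: [0.5678, -0.0882, 0.0434]
tcp_rot: [[0.999, -0.003, 0.047], [-0.047, 0.001, 0.999], [-0.003, -1.0, 0.001]]
force: [-2.9, 1.7, 1.9]
opening: 0.638
```

>>> jog_arm:
  steps:
    - {"delta_pos": [0, 0, 0], "turn": 0, "fingers": 80}
    - {"delta_pos": [-1, 0, 0], "turn": 0, "fingers": 80}
    - {"delta_pos": [-1, 0, 0], "turn": 0, "fingers": 80}
    - {"delta_pos": [-1, 0, 0], "turn": 0, "fingers": 80}
    - {"delta_pos": [-1, 0, 41], "turn": 0, "fingers": 80}
    - {"delta_pos": [-1, 0, 82], "turn": 0, "fingers": 80}
    - {"delta_pos": [-1, 0, 120], "turn": 0, "fingers": 100}
    - {"delta_pos": [-183, -41, 120], "turn": 34.2, "fingers": 100}
    - {"delta_pos": [-183, -41, 120], "turn": 34.2, "fingers": 100}
    - {"delta_pos": [-183, -41, 120], "turn": 34.2, "fingers": 100}
    - {"delta_pos": [-183, -41, 120], "turn": 34.2, "fingers": 100}
    - {"delta_pos": [-183, -41, 120], "turn": 34.2, "fingers": 100}
    - {"delta_pos": [-183, -41, 120], "turn": 34.2, "fingers": 100}
    - {"delta_pos": [-183, -41, 120], "turn": 34.2, "fingers": 100}

```text
time_s: 7.47
position: [0.3861, -0.1308, 0.164]
tcp_rot: [[0.855, 0.002, -0.519], [0.519, -0.001, 0.855], [0.001, -1.0, -0.002]]
force: [0.4, -0.5, 0.3]
opening: 0.999
```

Run:
```python
from h import *
s=read_state(); print(s['time_s'],np.round(np.array(s['position'])*1000,1),np.degrees(np.arctan2(s['tcp_rot'][1][0],s['tcp_rot'][0][0])))
im=capture('wrist');cv2.imwrite("pics/w3.png",im[:,:,::-1])
print([(np.round(np.array(d['position'])*1000,1),d['confidence']) for d in tip_of('cube','wrist')])
im=capture('top');cv2.imwrite("pics/t3.png",im[:,:,::-1])
```

```text
7.4667 [ 386.1 -130.8  164. ] 31.268649751010862
[(array([ 385.3, -131.3,    2.7]), 0.6), (array([428.1,  71.5,   6.7]), 0.21)]
```

View pics/w3.png

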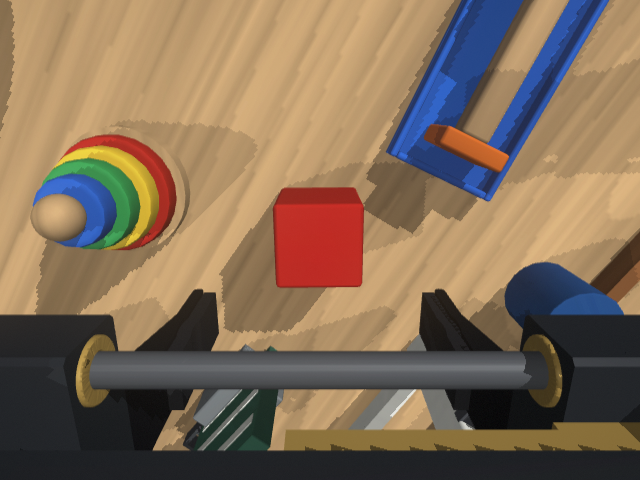

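View pics/t3.png

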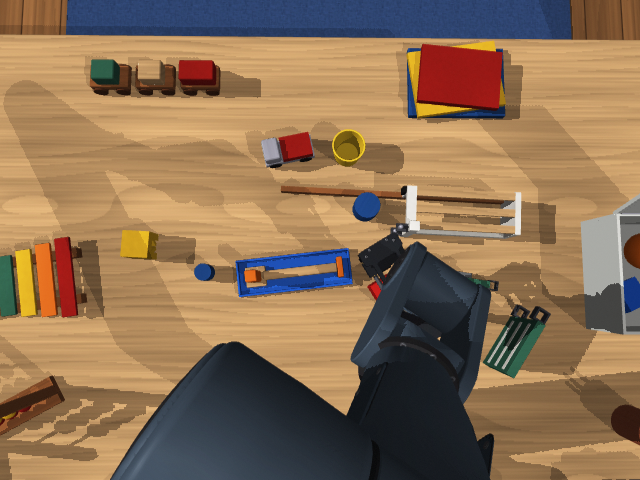

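>>> jog_arm:
  steps:
    - {"delta_pos": [0, 0, -41], "turn": 0, "fingers": 100}
    - {"delta_pos": [0, 0, -82], "turn": 0, "fingers": 100}
    - {"delta_pos": [0, 0, -120], "turn": 0, "fingers": 100}
    - {"delta_pos": [0, 0, -120], "turn": 0, "fingers": 50}
    - {"delta_pos": [0, 0, -120], "turn": 0, "fingers": 50}
    - {"delta_pos": [0, 0, -120], "turn": 0, "fingers": 50}
    - {"delta_pos": [0, 0, -120], "turn": 0, "fingers": 50}
    - {"delta_pos": [0, 0, -120], "turn": 0, "fingers": 50}
    - {"delta_pos": [0, 0, -120], "turn": 0, "fingers": 50}
    - {"delta_pos": [0, 0, -80], "turn": 0, "fingers": 50}
    - {"delta_pos": [0, 0, -40], "turn": 0, "fingers": 50}
    - {"delta_pos": [0, 0, 0], "turn": 0, "fingers": 50}

```text
time_s: 8.62
position: [0.3855, -0.1297, 0.1654]
tcp_rot: [[0.853, -0.001, -0.522], [0.522, 0.001, 0.853], [-0.0, -1.0, 0.001]]
force: [1.0, -0.4, -1.0]
opening: 0.642
```

>>> jog_arm:
  steps:
    - {"delta_pos": [180, 103, 0], "turn": -34.2, "fingers": 50}
    - {"delta_pos": [180, 103, 0], "turn": -34.2, "fingers": 50}
    - {"delta_pos": [180, 103, 0], "turn": -34.2, "fingers": 50}
    - {"delta_pos": [180, 103, 0], "turn": -34.2, "fingers": 50}
    - {"delta_pos": [180, 103, 0], "turn": -34.2, "fingers": 50}
    - {"delta_pos": [180, 103, 0], "turn": -34.2, "fingers": 50}
    - {"delta_pos": [180, 103, 0], "turn": -34.2, "fingers": 50}
    - {"delta_pos": [180, 103, -40], "turn": -34.2, "fingers": 50}
    - {"delta_pos": [180, 103, -80], "turn": -34.2, "fingers": 50}
    - {"delta_pos": [180, 103, -110], "turn": -34.2, "fingers": 50}
    - {"delta_pos": [180, 103, -119], "turn": -34.2, "fingers": 50}
    - {"delta_pos": [182, 103, -120], "turn": -34.2, "fingers": 50}
    - {"delta_pos": [184, 103, -120], "turn": -34.2, "fingers": 50}
    - {"delta_pos": [185, 103, -120], "turn": -34.2, "fingers": 50}
    - {"delta_pos": [186, 103, -120], "turn": -34.2, "fingers": 50}
    - {"delta_pos": [186, 103, -120], "turn": -34.2, "fingers": 50}

```text
time_s: 9.95
position: [0.5706, -0.0272, 0.0442]
tcp_rot: [[0.999, -0.003, 0.047], [-0.047, 0.0, 0.999], [-0.003, -1.0, 0.0]]
force: [-3.8, -0.5, 2.3]
opening: 0.637
```

>>> jog_arm:
  steps:
    - {"delta_pos": [0, 0, 0], "turn": 0, "fingers": 80}
    - {"delta_pos": [-1, 0, 0], "turn": 0, "fingers": 80}
    - {"delta_pos": [-1, 0, 0], "turn": 0, "fingers": 80}
    - {"delta_pos": [-1, 0, 0], "turn": 0, "fingers": 80}
    - {"delta_pos": [-1, 0, 40], "turn": 0, "fingers": 80}
    - {"delta_pos": [-1, 0, 80], "turn": 0, "fingers": 80}
    - {"delta_pos": [-1, 0, 110], "turn": 0, "fingers": 100}
    - {"delta_pos": [-87, 427, 110], "turn": 0, "fingers": 100}
    - {"delta_pos": [-87, 427, 110], "turn": 0, "fingers": 100}
    - {"delta_pos": [-87, 427, 110], "turn": 0, "fingers": 100}
    - {"delta_pos": [-87, 427, 110], "turn": 0, "fingers": 100}
    - {"delta_pos": [-87, 427, 110], "turn": 0, "fingers": 100}
    - {"delta_pos": [-87, 427, 110], "turn": 0, "fingers": 100}
    - {"delta_pos": [-87, 427, 110], "turn": 0, "fingers": 100}
    - {"delta_pos": [-87, 427, 110], "turn": 0, "fingers": 100}
    - {"delta_pos": [-87, 427, 110], "turn": 0, "fingers": 100}
    - {"delta_pos": [-87, 427, 110], "turn": 0, "fingers": 100}
    - {"delta_pos": [-87, 427, 110], "turn": 0, "fingers": 100}
    - {"delta_pos": [-87, 427, 110], "turn": 0, "fingers": 100}
    - {"delta_pos": [-87, 427, 110], "turn": 0, "fingers": 100}

```text
time_s: 11.62
position: [0.4848, 0.4012, 0.1534]
tcp_rot: [[0.999, 0.001, 0.044], [-0.044, 0.0, 0.999], [0.001, -1.0, 0.0]]
force: [0.4, 0.3, 0.0]
opening: 0.998
```

Run:
```python
from h import *
s=read_state(); print(s['time_s'],np.round(np.array(s['position'])*1000,1),np.degrees(np.arctan2(s['tcp_rot'][1][0],s['tcp_rot'][0][0])))
im=capture('wrist');cv2.imwrite("pics/w4.png",im[:,:,::-1])
print([(np.round(np.array(d['position'])*1000,1),d['confidence']) for d in tip_of('arch','wrist')])
im=capture('top');cv2.imwrite("pics/t4.png",im[:,:,::-1])
```

```text
11.6167 [484.8 401.2 153.4] -2.533191513215291
[(array([482.1, 405.9,  -0.8]), 0.61)]
```

View pics/w4.png

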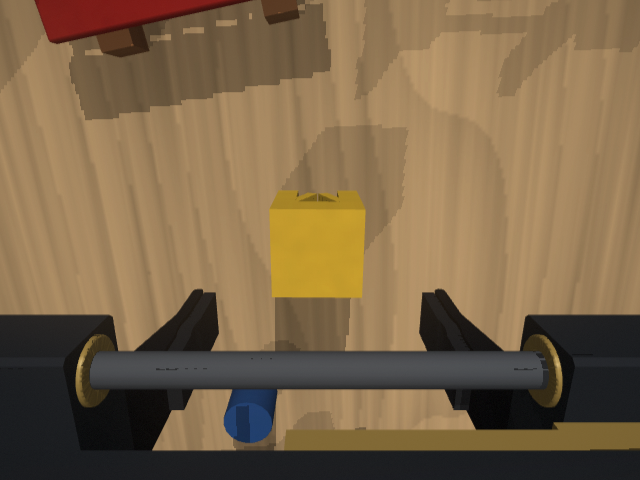

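View pics/t4.png

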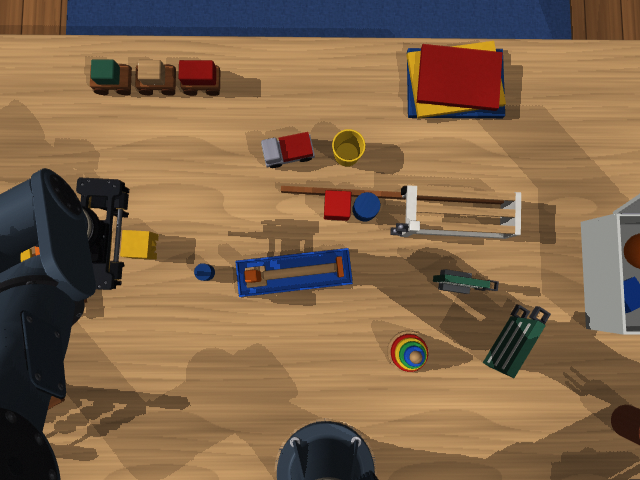

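Yellow arch is square in the jaws at (318,250) with its tunnel along the lane, so the jaws meet solid faces. In the top view the cube (338,205) and cylinder (367,206) stand at the rail.

>>> jog_arm:
  steps:
    - {"delta_pos": [0, 1, -40], "turn": 0, "fingers": 100}
    - {"delta_pos": [0, 1, -80], "turn": 0, "fingers": 100}
    - {"delta_pos": [0, 1, -110], "turn": 0, "fingers": 100}
    - {"delta_pos": [0, 1, -110], "turn": 0, "fingers": 50}
    - {"delta_pos": [0, 1, -110], "turn": 0, "fingers": 50}
    - {"delta_pos": [0, 1, -110], "turn": 0, "fingers": 50}
    - {"delta_pos": [0, 1, -110], "turn": 0, "fingers": 50}
    - {"delta_pos": [0, 1, -110], "turn": 0, "fingers": 50}
    - {"delta_pos": [0, 1, -110], "turn": 0, "fingers": 50}
    - {"delta_pos": [0, 1, -70], "turn": 0, "fingers": 50}
    - {"delta_pos": [0, 1, -40], "turn": 0, "fingers": 50}

```text
time_s: 12.68
position: [0.4842, 0.4004, 0.1135]
tcp_rot: [[0.999, -0.003, 0.047], [-0.047, -0.002, 0.999], [-0.003, -1.0, -0.002]]
force: [0.9, 0.8, -0.3]
opening: 0.641
```

>>> jog_arm:
  steps:
    - {"delta_pos": [84, -366, 0], "turn": 0, "fingers": 50}
    - {"delta_pos": [84, -366, 0], "turn": 0, "fingers": 50}
    - {"delta_pos": [84, -366, 0], "turn": 0, "fingers": 50}
    - {"delta_pos": [84, -366, 0], "turn": 0, "fingers": 50}
    - {"delta_pos": [84, -366, 0], "turn": 0, "fingers": 50}
    - {"delta_pos": [84, -366, 0], "turn": 0, "fingers": 50}
    - {"delta_pos": [84, -366, 0], "turn": 0, "fingers": 50}
    - {"delta_pos": [84, -366, 0], "turn": 0, "fingers": 50}
    - {"delta_pos": [84, -366, 0], "turn": 0, "fingers": 50}
    - {"delta_pos": [84, -366, 0], "turn": 0, "fingers": 50}
    - {"delta_pos": [84, -366, -30], "turn": 0, "fingers": 50}
    - {"delta_pos": [84, -366, -60], "turn": 0, "fingers": 50}
    - {"delta_pos": [84, -366, -69], "turn": 0, "fingers": 50}
    - {"delta_pos": [86, -366, -70], "turn": 0, "fingers": 50}
    - {"delta_pos": [88, -366, -70], "turn": 0, "fingers": 50}
    - {"delta_pos": [90, -366, -70], "turn": 0, "fingers": 50}
    - {"delta_pos": [91, -366, -70], "turn": 0, "fingers": 50}
    - {"delta_pos": [91, -366, -70], "turn": 0, "fingers": 50}

```text
time_s: 14.18
position: [0.5767, 0.0348, 0.0487]
tcp_rot: [[0.999, 0.003, 0.046], [-0.046, -0.001, 0.999], [0.003, -1.0, -0.001]]
force: [-9.0, -2.2, 27.4]
opening: 0.646
```

>>> jog_arm:
  steps:
    - {"delta_pos": [-3, 0, 2], "turn": 0, "fingers": 50}
    - {"delta_pos": [-6, 0, 8], "turn": 0, "fingers": 50}
    - {"delta_pos": [-6, 0, 20], "turn": 0, "fingers": 50}

```text
time_s: 14.43
position: [0.5686, 0.0353, 0.0638]
tcp_rot: [[0.999, -0.003, 0.047], [-0.047, 0.0, 0.999], [-0.003, -1.0, 0.0]]
force: [-0.7, -0.9, -0.8]
opening: 0.647
```

Run:
```python
from h import *
s=read_state(); print(s['time_s'],np.round(np.array(s['position'])*1000,1),s['force'],s['opening'])
im=capture('wrist');cv2.imwrite("pics/w5.png",im[:,:,::-1])
im=capture('scene');cv2.imwrite("pics/s5.png",cv2.resize(im[180:330,250:450],None,fx=4,fy=4,interpolation=cv2.INTER_CUBIC)[:,:,::-1])
```

```text
14.4333 [568.6  35.3  63.8] [-0.7276464  -0.94742284 -0.82654699] 0.6472939314218092
```

View pics/w5.png

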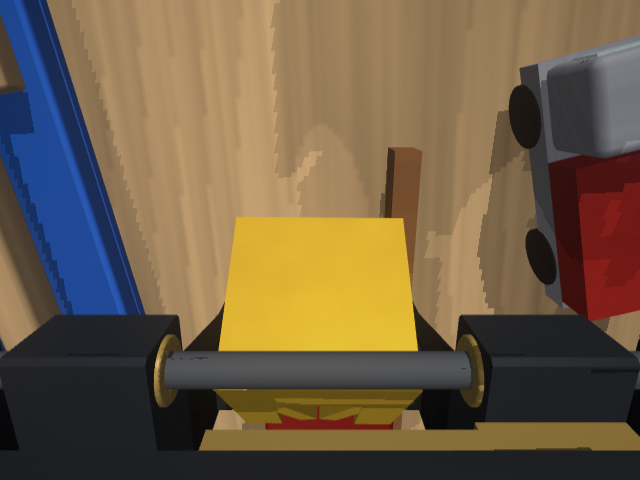

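View pics/s5.png

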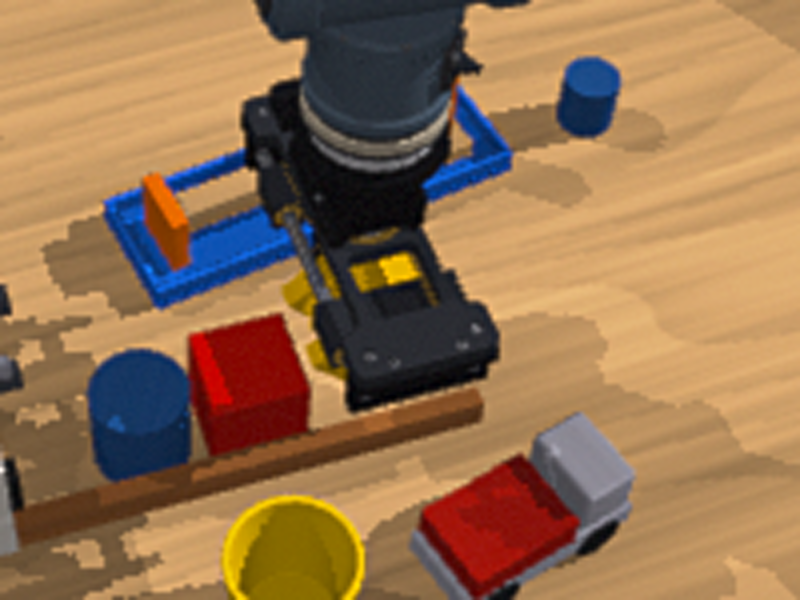

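The arch has pitched in the grip: its -y face shows at (318,405). I'll set it down gently on its lower edge, clear of the cube, let it settle flat, and regrip it better centred.

>>> jog_arm:
  steps:
    - {"delta_pos": [-5, 15, 0], "turn": 0, "fingers": 50}
    - {"delta_pos": [-5, 15, -8], "turn": 0, "fingers": 50}
    - {"delta_pos": [-5, 15, -14], "turn": 0, "fingers": 50}
    - {"delta_pos": [-5, 15, -17], "turn": 0, "fingers": 50}
    - {"delta_pos": [-5, 15, -19], "turn": 0, "fingers": 50}
    - {"delta_pos": [-5, 15, -20], "turn": 0, "fingers": 50}
    - {"delta_pos": [-5, 15, -20], "turn": 0, "fingers": 50}

```text
time_s: 15.12
position: [0.5651, 0.0495, 0.0429]
tcp_rot: [[0.999, -0.001, 0.048], [-0.048, 0.0, 0.999], [-0.001, -1.0, -0.0]]
force: [0.7, -0.7, -1.3]
opening: 0.647
```

Run:
```python
from h import *
s=read_state(); print(s['time_s'],np.round(np.array(s['position'])*1000,1),s['force'],s['opening'])
im=capture('wrist');cv2.imwrite("pics/w6.png",im[:,:,::-1])
```

```text
15.1167 [565.1  49.5  42.9] [ 0.6947533  -0.74419495 -1.26268647] 0.646734051528871
```

View pics/w6.png

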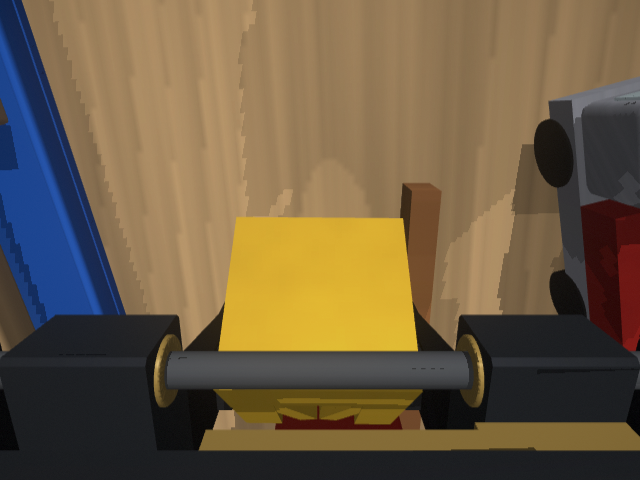

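>>> jog_arm:
  steps:
    - {"delta_pos": [0, 0, -1], "turn": 0, "fingers": 50}
    - {"delta_pos": [0, 0, -2], "turn": 0, "fingers": 50}
    - {"delta_pos": [0, 0, -3], "turn": 0, "fingers": 50}
    - {"delta_pos": [0, 0, -4], "turn": 0, "fingers": 50}

```text
time_s: 15.5
position: [0.5653, 0.0498, 0.0396]
tcp_rot: [[0.999, 0.0, 0.047], [-0.047, -0.0, 0.999], [0.0, -1.0, -0.0]]
force: [-0.4, -0.6, -0.7]
opening: 0.645
```

Run:
```python
from h import *
im=capture('scene');cv2.imwrite("pics/s6.png",cv2.resize(im[180:330,250:450],None,fx=4,fy=4,interpolation=cv2.INTER_CUBIC)[:,:,::-1])
```

```text
(no output)
```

View pics/s6.png

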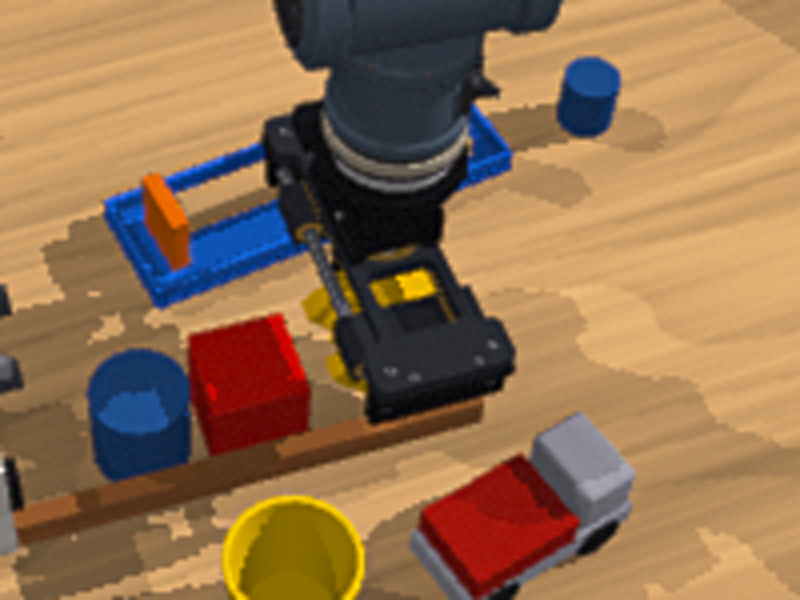

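>>> jog_arm:
  steps:
    - {"delta_pos": [-5, 10, 8], "turn": 0, "fingers": 40}
    - {"delta_pos": [-5, 25, 8], "turn": 0, "fingers": 40}
    - {"delta_pos": [-5, 45, 8], "turn": 0, "fingers": 40}
    - {"delta_pos": [-5, 65, 8], "turn": 0, "fingers": 40}
    - {"delta_pos": [-5, 80, 8], "turn": 0, "fingers": 40}
    - {"delta_pos": [-5, 90, 6], "turn": 0, "fingers": 40}
    - {"delta_pos": [-5, 90, 0], "turn": 0, "fingers": 40}
    - {"delta_pos": [-5, 90, -2], "turn": 0, "fingers": 40}
    - {"delta_pos": [-5, 90, -4], "turn": 0, "fingers": 40}
    - {"delta_pos": [-5, 90, -5], "turn": 0, "fingers": 40}

```text
time_s: 16.38
position: [0.5599, 0.139, 0.034]
tcp_rot: [[0.999, -0.001, 0.048], [-0.048, -0.0, 0.999], [-0.001, -1.0, -0.0]]
force: [-0.2, -0.2, 0.2]
opening: 0.643
```

>>> jog_arm:
  steps:
    - {"delta_pos": [0, 0, -1], "turn": 0, "fingers": 40}
    - {"delta_pos": [0, 0, -2], "turn": 0, "fingers": 40}
    - {"delta_pos": [0, 0, -3], "turn": 0, "fingers": 40}
    - {"delta_pos": [0, 0, -3], "turn": 0, "fingers": 40}

```text
time_s: 16.72
position: [0.5604, 0.1393, 0.0316]
tcp_rot: [[0.999, 0.0, 0.048], [-0.048, -0.0, 0.999], [0.0, -1.0, -0.0]]
force: [-0.7, -1.2, 0.6]
opening: 0.645
```

>>> jog_arm:
  steps:
    - {"delta_pos": [0, 0, -1], "turn": 0, "fingers": 40}
    - {"delta_pos": [0, 0, -2], "turn": 0, "fingers": 40}
    - {"delta_pos": [0, 0, -3], "turn": 0, "fingers": 40}
    - {"delta_pos": [0, 0, -3], "turn": 0, "fingers": 40}

```text
time_s: 17.05
position: [0.5606, 0.1393, 0.0308]
tcp_rot: [[0.999, 0.001, 0.047], [-0.047, -0.001, 0.999], [0.001, -1.0, -0.001]]
force: [-2.3, -2.3, 13.5]
opening: 0.643
```

Run:
```python
from h import *
s=read_state(); print(s['time_s'],np.round(np.array(s['position'])*1000,1),s['force'],s['opening'])
im=capture('scene');cv2.imwrite("pics/s7.png",cv2.resize(im[180:330,270:470],None,fx=4,fy=4,interpolation=cv2.INTER_CUBIC)[:,:,::-1])
im=capture('wrist');cv2.imwrite("pics/w7.png",im[:,:,::-1])
```

```text
17.05 [560.6 139.3  30.8] [-2.27265377 -2.28517052 13.47213753] 0.6433556520539554
```

View pics/s7.png

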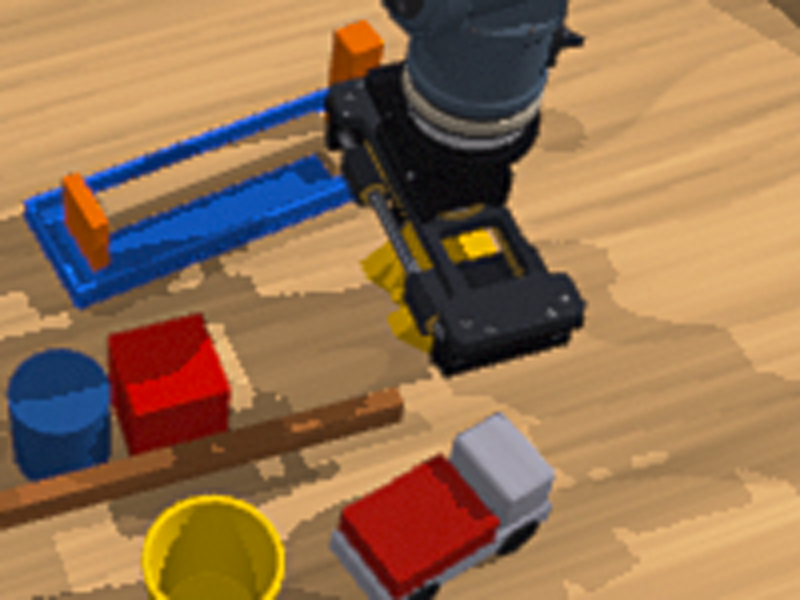

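View pics/w7.png

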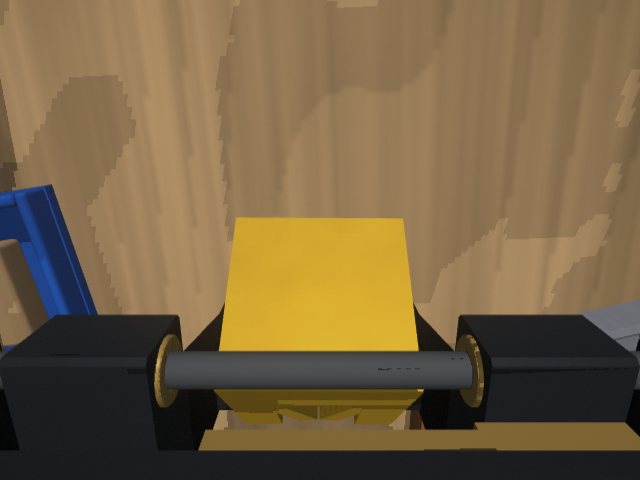

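>>> jog_arm:
  steps:
    - {"delta_pos": [0, -4, 0], "turn": 0, "fingers": 40}
    - {"delta_pos": [0, -8, 0], "turn": 0, "fingers": 40}
    - {"delta_pos": [0, -12, 0], "turn": 0, "fingers": 40}
    - {"delta_pos": [0, -16, 0], "turn": 0, "fingers": 40}

```text
time_s: 17.48
position: [0.562, 0.126, 0.0308]
tcp_rot: [[0.999, 0.005, 0.049], [-0.049, 0.004, 0.999], [0.005, -1.0, 0.004]]
force: [-0.3, 8.5, 10.9]
opening: 0.641
```

Run:
```python
from h import *
s=read_state(); print(s['time_s'],np.round(np.array(s['position'])*1000,1),s['force'],s['opening'])
im=capture('wrist');cv2.imwrite("pics/w8.png",im[:,:,::-1])
```

```text
17.4833 [562.  126.   30.8] [-0.33365478  8.5412026  10.89387849] 0.6412290718733271
```

View pics/w8.png

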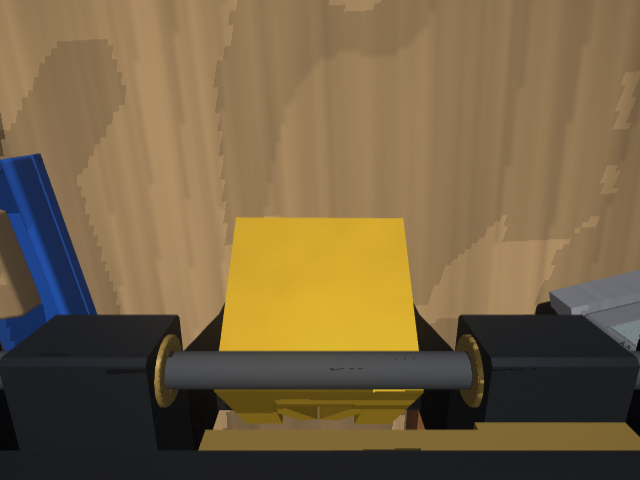

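>>> jog_arm:
  steps:
    - {"delta_pos": [0, 0, -2], "turn": 0, "fingers": 40}
    - {"delta_pos": [0, -5, -3], "turn": 0, "fingers": 40}
    - {"delta_pos": [0, -10, -4], "turn": 0, "fingers": 40}
    - {"delta_pos": [0, -15, -4], "turn": 0, "fingers": 40}

```text
time_s: 17.87
position: [0.5621, 0.1123, 0.0278]
tcp_rot: [[0.999, 0.006, 0.051], [-0.051, 0.005, 0.999], [0.006, -1.0, 0.006]]
force: [-1.7, 11.9, 17.6]
opening: 0.643
```

Run:
```python
from h import *
s=read_state(); print(s['time_s'],np.round(np.array(s['position'])*1000,1),s['force'],s['opening'])
im=capture('wrist');cv2.imwrite("pics/w9.png",im[:,:,::-1])
```

```text
17.8667 [562.1 112.3  27.8] [-1.70178559 11.92373163 17.59819802] 0.6431660537038949
```

View pics/w9.png

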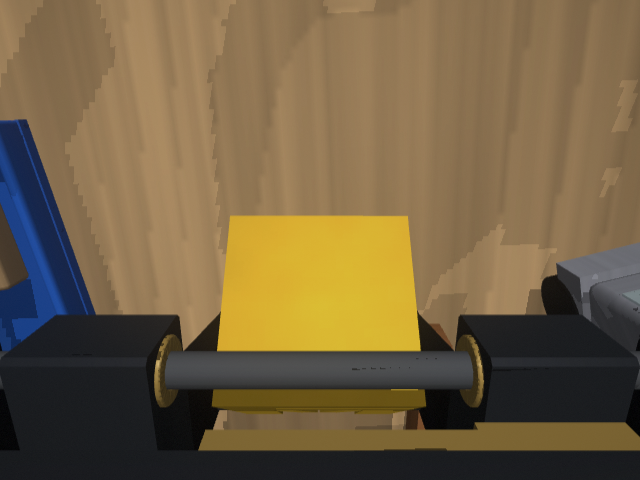

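>>> jog_arm:
  steps:
    - {"delta_pos": [0, -5, -1], "turn": 0, "fingers": 40}
    - {"delta_pos": [0, -10, -2], "turn": 0, "fingers": 40}
    - {"delta_pos": [0, -15, -3], "turn": 0, "fingers": 40}
    - {"delta_pos": [0, -20, -3], "turn": 0, "fingers": 40}

```text
time_s: 18.25
position: [0.5624, 0.0918, 0.0243]
tcp_rot: [[0.999, 0.006, 0.05], [-0.05, 0.004, 0.999], [0.006, -1.0, 0.005]]
force: [-0.4, 10.7, 14.7]
opening: 0.639
```

Run:
```python
from h import *
s=read_state(); print(s['time_s'],np.round(np.array(s['position'])*1000,1),s['force'],s['opening'])
im=capture('wrist');cv2.imwrite("pics/w10.png",im[:,:,::-1])
```

```text
18.25 [562.4  91.8  24.3] [-0.41694072 10.66122794 14.71116125] 0.6391293733963136
```

View pics/w10.png

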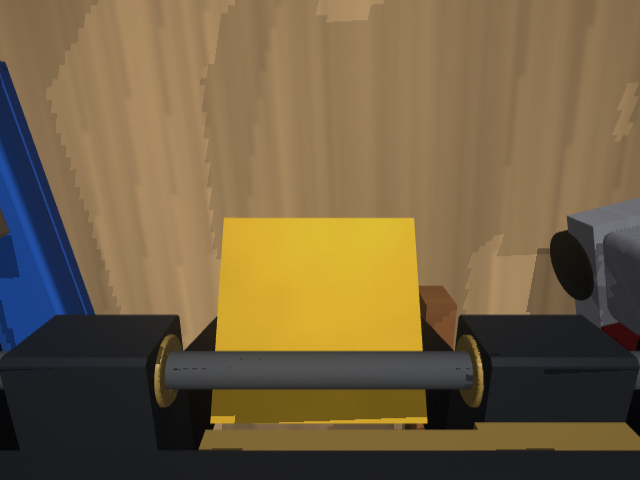

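>>> jog_arm:
  steps:
    - {"delta_pos": [0, 0, 3], "turn": 0, "fingers": 40}
    - {"delta_pos": [0, 0, 3], "turn": 0, "fingers": 70}
    - {"delta_pos": [0, 0, 3], "turn": 0, "fingers": 80}
    - {"delta_pos": [0, 0, 3], "turn": 0, "fingers": 90}
    - {"delta_pos": [0, 0, 3], "turn": 0, "fingers": 90}
    - {"delta_pos": [0, 0, 3], "turn": 0, "fingers": 90}
    - {"delta_pos": [0, 0, 3], "turn": 0, "fingers": 90}

```text
time_s: 18.88
position: [0.5571, 0.0889, 0.0239]
tcp_rot: [[0.999, -0.007, 0.047], [-0.047, 0.0, 0.999], [-0.007, -1.0, -0.0]]
force: [-6.1, -0.5, 5.0]
opening: 0.883
```

Run:
```python
from h import *
s=read_state(); print(s['time_s'],np.round(np.array(s['position'])*1000,1),s['force'],s['opening'])
im=capture('wrist');cv2.imwrite("pics/w11.png",im[:,:,::-1])
```

```text
18.8833 [557.1  88.9  23.9] [-6.07806904 -0.50410489  4.95327157] 0.8825122040452477
```

View pics/w11.png

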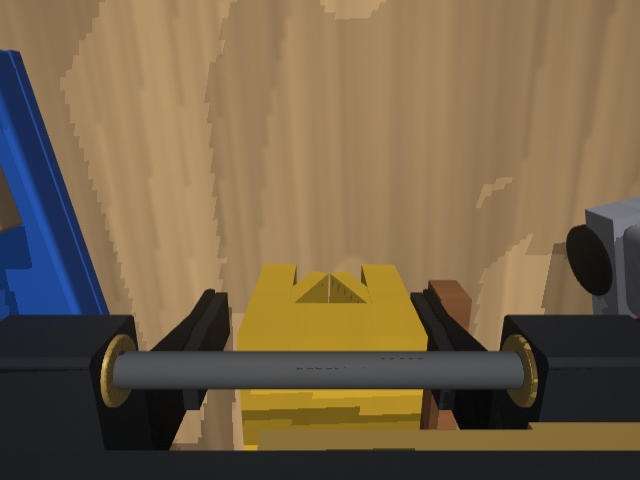

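The arch is standing flat again. I'll lift clear and measure it for a centred regrip.

>>> jog_arm:
  steps:
    - {"delta_pos": [-4, 0, 10], "turn": 0, "fingers": 95}
    - {"delta_pos": [-4, 0, 40], "turn": 0, "fingers": 100}
    - {"delta_pos": [-4, 0, 80], "turn": 0, "fingers": 100}
    - {"delta_pos": [-4, 0, 115], "turn": 0, "fingers": 100}
    - {"delta_pos": [-4, 0, 115], "turn": 0, "fingers": 100}

```text
time_s: 19.35
position: [0.5617, 0.0888, 0.1467]
tcp_rot: [[0.999, 0.016, 0.047], [-0.047, -0.0, 0.999], [0.016, -1.0, 0.0]]
force: [1.5, -0.1, -0.1]
opening: 0.997
```

Run:
```python
from h import *
s=read_state(); print(s['time_s'],np.round(np.array(s['position'])*1000,1),s['force'],s['opening'])
V=view('wrist'); im=capture('wrist');cv2.imwrite("pics/w12.png",im[:,:,::-1])
print([(np.round(np.array(d['position'])*1000,1),d['confidence']) for d in tip_of('arch','wrist')])
h=cv2.cvtColor(im,cv2.COLOR_RGB2HSV);m=cv2.inRange(h,(20,150,200),(32,255,255))
c=max(cv2.findContours(m[:340],0,2)[0],key=cv2.contourArea)[:,0]; print(cv2.boundingRect(c))
print(cv2.minAreaRect((back('wrist',c,.06,V)[:,:2]*1000).astype(np.float32)))
im=capture('scene');cv2.imwrite("pics/s12.png",cv2.resize(im[180:330,250:450],None,fx=4,fy=4,interpolation=cv2.INTER_CUBIC)[:,:,::-1])
```

```text
19.35 [561.7  88.8 146.7] [ 1.48839179 -0.1406378  -0.07236669] 0.9967716133269547
[(array([559. ,  84.3,  -2.3]), 0.86), (array([415.7, 151.6,   6.3]), 0.65)]
(267, 223, 98, 92)
((562.2276000976562, 80.5162353515625), (57.674137115478516, 56.13251495361328), 87.06330108642578)
```

View pics/w12.png

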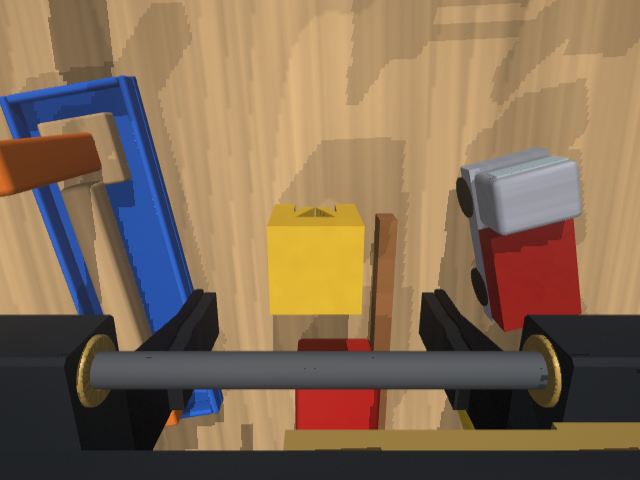

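View pics/s12.png

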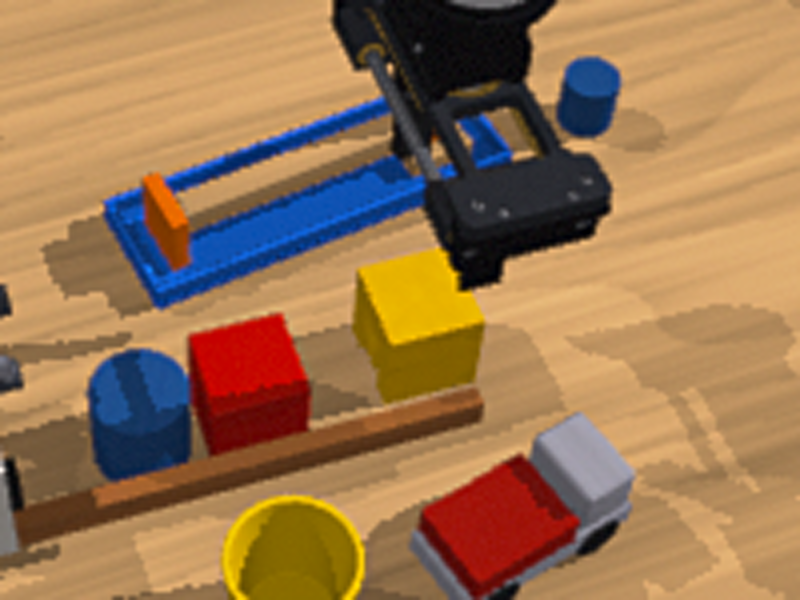

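>>> jog_arm:
  steps:
    - {"delta_pos": [5.5, -7, -30], "turn": 0, "fingers": 100}
    - {"delta_pos": [5.5, -7, -65], "turn": 0, "fingers": 100}
    - {"delta_pos": [5.5, -7, -96], "turn": 0, "fingers": 100}
    - {"delta_pos": [5.5, -7, -96], "turn": 0, "fingers": 50}
    - {"delta_pos": [5.5, -7, -96], "turn": 0, "fingers": 50}
    - {"delta_pos": [5.5, -7, -96], "turn": 0, "fingers": 50}
    - {"delta_pos": [5.5, -7, -96], "turn": 0, "fingers": 50}
    - {"delta_pos": [5.5, -7, -96], "turn": 0, "fingers": 50}
    - {"delta_pos": [5.5, -7, -96], "turn": 0, "fingers": 50}
    - {"delta_pos": [7, -15, -95], "turn": 0, "fingers": 50}
    - {"delta_pos": [9, -25, -95], "turn": 0, "fingers": 50}
    - {"delta_pos": [11, -35, -95], "turn": 0, "fingers": 50}
    - {"delta_pos": [13, -45, -95], "turn": 0, "fingers": 50}
    - {"delta_pos": [15, -53, -96], "turn": 0, "fingers": 50}
    - {"delta_pos": [17, -53, -96], "turn": 0, "fingers": 50}
    - {"delta_pos": [19, -53, -96], "turn": 0, "fingers": 50}
    - {"delta_pos": [20, -53, -96], "turn": 0, "fingers": 50}
    - {"delta_pos": [20, -53, -96], "turn": 0, "fingers": 50}

```text
time_s: 21.0
position: [0.574, 0.0343, 0.0438]
tcp_rot: [[0.999, -0.005, 0.048], [-0.048, -0.002, 0.999], [-0.005, -1.0, -0.002]]
force: [-5.9, -7.9, 6.7]
opening: 0.638
```

Run:
```python
from h import *
s=read_state(); print(s['time_s'],np.round(np.array(s['position'])*1000,1),s['force'],s['opening'])
im=capture('wrist');cv2.imwrite("pics/w13.png",im[:,:,::-1])
im=capture('scene');cv2.imwrite("pics/s13.png",cv2.resize(im[180:330,250:450],None,fx=4,fy=4,interpolation=cv2.INTER_CUBIC)[:,:,::-1])
```

```text
21.0 [574.   34.3  43.8] [-5.90483378 -7.87090857  6.73450966] 0.6380296432792263
```

View pics/w13.png

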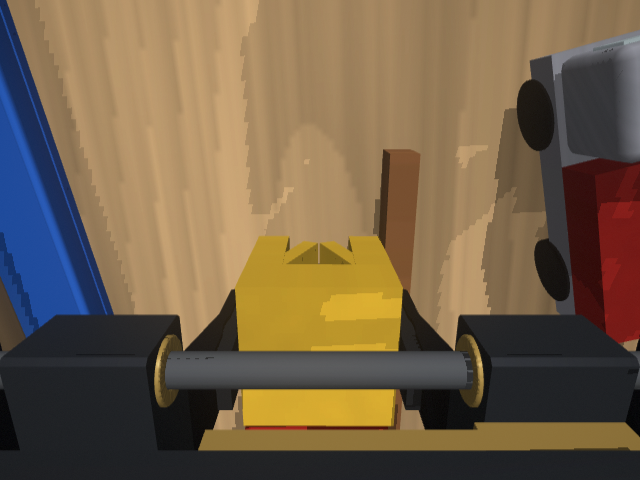

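View pics/s13.png

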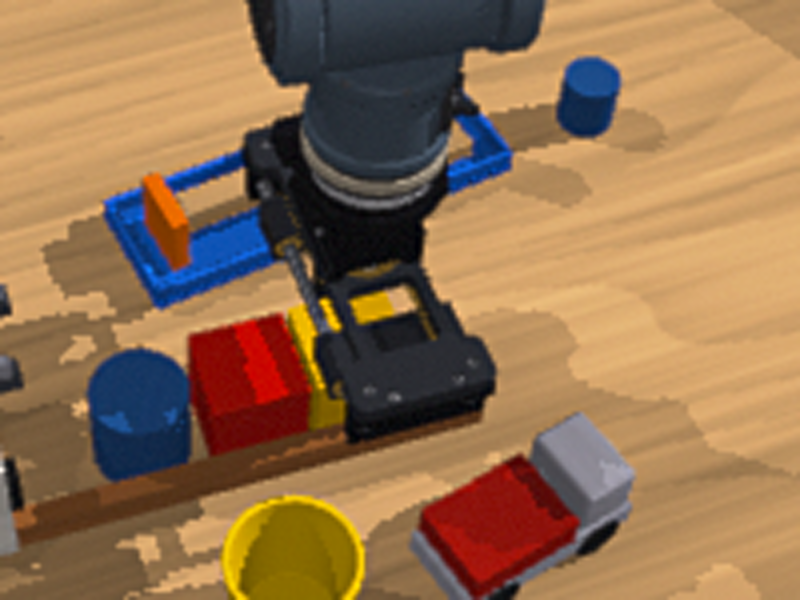

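>>> jog_arm:
  steps:
    - {"delta_pos": [-1, 0, 0], "turn": 0, "fingers": 80}
    - {"delta_pos": [-2, 0, 0], "turn": 0, "fingers": 80}
    - {"delta_pos": [-2, 0, 0], "turn": 0, "fingers": 80}
    - {"delta_pos": [-2, 0, 0], "turn": 0, "fingers": 80}
    - {"delta_pos": [-2, 0, 35], "turn": 0, "fingers": 80}
    - {"delta_pos": [-2, 0, 70], "turn": 0, "fingers": 80}
    - {"delta_pos": [-2, 0, 110], "turn": 0, "fingers": 80}
    - {"delta_pos": [-2, 0, 150], "turn": 0, "fingers": 80}
    - {"delta_pos": [-163, 116, 150], "turn": -80.3, "fingers": 80}
    - {"delta_pos": [-163, 116, 150], "turn": -80.3, "fingers": 80}
    - {"delta_pos": [-163, 116, 150], "turn": -80.3, "fingers": 80}
    - {"delta_pos": [-163, 116, 150], "turn": -80.3, "fingers": 80}
    - {"delta_pos": [-163, 116, 150], "turn": -80.3, "fingers": 80}
    - {"delta_pos": [-163, 116, 150], "turn": -80.3, "fingers": 80}
    - {"delta_pos": [-163, 116, 150], "turn": -80.3, "fingers": 80}
    - {"delta_pos": [-163, 116, 150], "turn": -80.3, "fingers": 80}
    - {"delta_pos": [-163, 116, 150], "turn": -80.3, "fingers": 80}
    - {"delta_pos": [-163, 116, 150], "turn": -80.3, "fingers": 80}
    - {"delta_pos": [-163, 116, 150], "turn": -80.3, "fingers": 80}
    - {"delta_pos": [-163, 116, 150], "turn": -80.3, "fingers": 80}

```text
time_s: 22.77
position: [0.4136, 0.1522, 0.1937]
tcp_rot: [[0.118, 0.001, 0.993], [-0.993, 0.0, 0.118], [-0.0, -1.0, 0.001]]
force: [0.2, 0.8, 0.3]
opening: 0.801
```

Run:
```python
from h import *
s=read_state(); print(s['time_s'],np.round(np.array(s['position'])*1000,1),np.round(s['joint_positions'],0),np.degrees(np.arctan2(s['tcp_rot'][1][0],s['tcp_rot'][0][0])))
im=capture('wrist');cv2.imwrite("pics/w14.png",im[:,:,::-1])
for t in ('stick','stick_tip','tray'):
  print(t,[(np.round(np.array(d['position'])*1000,1),d['confidence']) for d in tip_of(t,'wrist')])
im=capture('top');cv2.imwrite("pics/t14.png",im[:,:,::-1])
for t in ('stick','stick_tip','tray','cube','round','arch'):
  print(t,[(np.round(np.array(d['position'])*1000,1),d['confidence']) for d in tip_of(t,'top')])
```

```text
22.7667 [413.6 152.2 193.7] [  6.  20. 111.   0.  49.  89.] -83.2494022059398
stick [(array([419.1, 151.6,   6.6]), 0.68), (array([569.8,  35.8,  -2.2]), 0.57)]
stick_tip [(array([435.8, -35.3,  25.2]), 0.62)]
tray [(array([427.4,  72.5,   1.4]), 0.61)]
stick [(array([ 614.4, -150.3,   35.9]), 0.17)]
stick_tip [(array([436.5, -33.4,  26.8]), 0.77), (array([ 617.3, -155.6,   36.4]), 0.72)]
tray [(array([428.7,  72. ,  -3.9]), 0.65)]
cube [(array([568.7, -27.9,   3. ]), 0.58)]
round [(array([566.6, -91.1,   3. ]), 0.86), (array([ 6.962e+02, -4.820e+01, -1.000e-01]), 0.55)]
arch [(array([574.6,  35.8,   0.8]), 0.61), (array([ 557.5, -169.7,   71.3]), 0.41)]
```

View pics/w14.png

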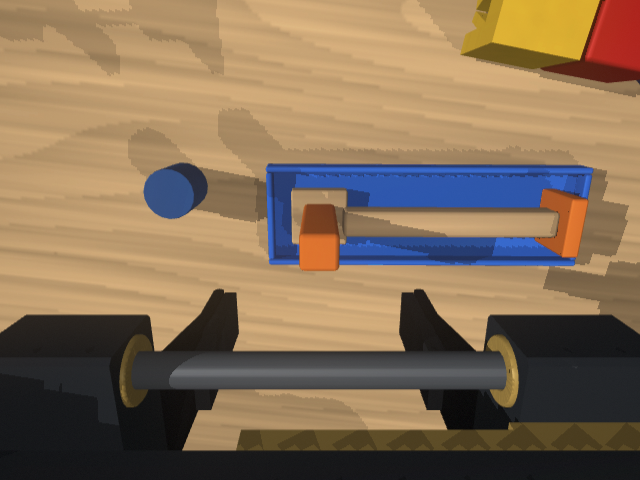

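View pics/t14.png

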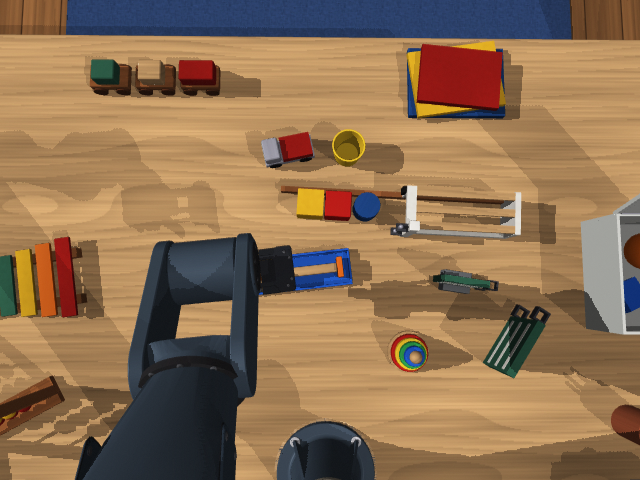

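Run:
```python
from h import *
print(back('wrist',[[320,258],[302,270],[338,270]],.105)*1000)
im=cv2.imread('pics/w14.png');cv2.imwrite('pics/c14.png',cv2.resize(im[180:290,260:380],None,fx=5,fy=5,interpolation=cv2.INTER_CUBIC))
```

```text
[[414.15066653 150.432804   105.        ]
 [405.33049606 160.16008555 105.        ]
 [407.91800259 138.86194609 105.        ]]
```

View pics/c14.png

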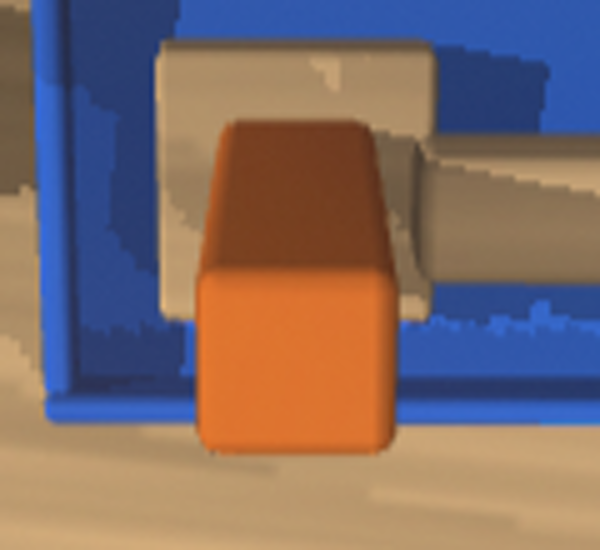

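>>> jog_arm:
  steps:
    - {"delta_pos": [4.5, -1, -40], "turn": 0, "fingers": 70}
    - {"delta_pos": [4.5, -1, -80], "turn": 0, "fingers": 60}
    - {"delta_pos": [4.5, -1, -111], "turn": 0, "fingers": 50}
    - {"delta_pos": [4.5, -1, -111], "turn": 0, "fingers": 10}
    - {"delta_pos": [4.5, -1, -111], "turn": 0, "fingers": 10}
    - {"delta_pos": [4.5, -1, -111], "turn": 0, "fingers": 10}
    - {"delta_pos": [4.5, -1, -111], "turn": 0, "fingers": 10}
    - {"delta_pos": [4.5, -1, -111], "turn": 0, "fingers": 10}
    - {"delta_pos": [4.5, -1, -111], "turn": 0, "fingers": 10}
    - {"delta_pos": [4.5, -1, -111], "turn": 0, "fingers": 10}

```text
time_s: 24.15
position: [0.4191, 0.1511, 0.0845]
tcp_rot: [[0.121, 0.005, 0.993], [-0.993, 0.001, 0.121], [-0.0, -1.0, 0.005]]
force: [0.1, 1.6, 7.7]
opening: 0.272
```

Run:
```python
from h import *
s=read_state(); print(s['time_s'],np.round(np.array(s['position'])*1000,1),s['force'],s['opening'],s['moment'])
im=capture('wrist');cv2.imwrite("pics/w15.png",im[:,:,::-1])
```

```text
24.15 [419.1 151.1  84.5] [0.10825069 1.57047554 7.74892303] 0.27208136980872594 [ 0.13123001  0.23441869 -0.04740899]
```

View pics/w15.png

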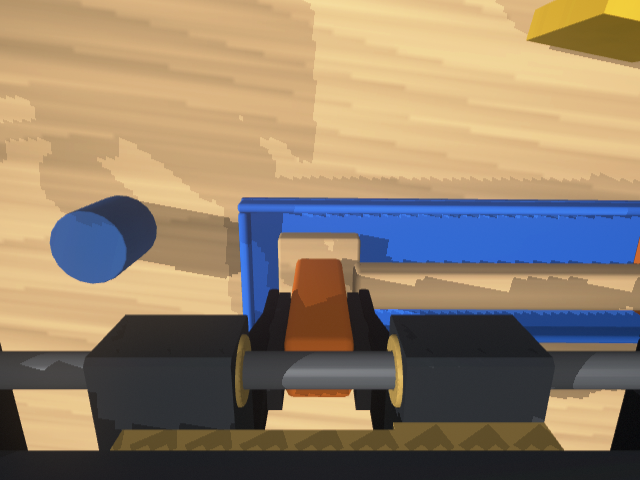

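>>> jog_arm:
  steps:
    - {"delta_pos": [0, 0, 15], "turn": 0, "fingers": 0}
    - {"delta_pos": [0, 0, 40], "turn": 0, "fingers": 0}
    - {"delta_pos": [0, 0, 65], "turn": 0, "fingers": 0}
    - {"delta_pos": [0, 0, 80], "turn": 0, "fingers": 0}
    - {"delta_pos": [15, 10, 85], "turn": -1, "fingers": 0}
    - {"delta_pos": [35, 25, 85], "turn": -3, "fingers": 0}
    - {"delta_pos": [58, 40, 85], "turn": -5, "fingers": 0}
    - {"delta_pos": [80, 58, 85], "turn": -7, "fingers": 0}
    - {"delta_pos": [102, 74, 85], "turn": -8.5, "fingers": 0}
    - {"delta_pos": [124, 90, 85], "turn": -9.5, "fingers": 0}
    - {"delta_pos": [146, 105, 85], "turn": -9.5, "fingers": 0}
    - {"delta_pos": [160, 115, 85], "turn": -9.5, "fingers": 0}
    - {"delta_pos": [166, 118, 85], "turn": -9.5, "fingers": 0}
    - {"delta_pos": [166, 118, 85], "turn": -9.5, "fingers": 0}

```text
time_s: 25.37
position: [0.5847, 0.2694, 0.1681]
tcp_rot: [[-0.043, 0.002, 0.999], [-0.999, 0.0, -0.043], [-0.001, -1.0, 0.002]]
force: [-0.3, -0.2, -0.9]
opening: 0.277
```

Run:
```python
from h import *
s=read_state(); print(s['time_s'],np.round(np.array(s['position'])*1000,1),s['force'],s['opening'],s['moment'],np.degrees(np.arctan2(s['tcp_rot'][1][0],s['tcp_rot'][0][0])))
im=capture('wrist');cv2.imwrite("pics/w16.png",im[:,:,::-1])
im=capture('top');cv2.imwrite("pics/t16.png",im[:,:,::-1])
im=capture('scene');cv2.imwrite("pics/s16.png",im[:,:,::-1])
for c in ('top','scene'):
 for t in ('stick_tip','stick','arch'):
  print(t,[(np.round(np.array(d['position'])*1000,1),d['confidence']) for d in tip_of(t,c)])
```

```text
25.3667 [584.7 269.4 168.1] [-0.27443367 -0.19508194 -0.86105777] 0.2765507585344861 [0.07749231 0.2129899  0.00174091] -92.47252425437925
stick_tip [(array([570. ,  78.9, 110.7]), 0.69), (array([ 398.7, -343.4,   11. ]), 0.16)]
stick [(array([578.2, 264.5,  90.5]), 0.72)]
arch [(array([572.2,  35. ,   4.2]), 0.58)]
stick_tip [(array([567.3,  76.3, 109.5]), 0.9)]
stick [(array([573. , 268.4,  89. ]), 0.55)]
arch [(array([574.9,  36.8,  -2.7]), 0.71)]
```

View pics/w16.png

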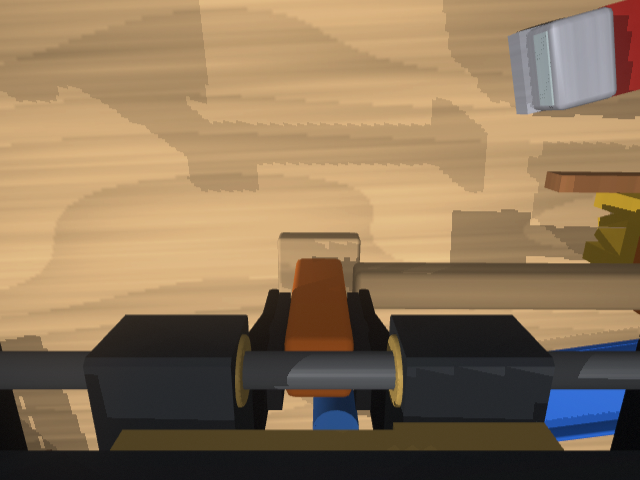

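View pics/t16.png

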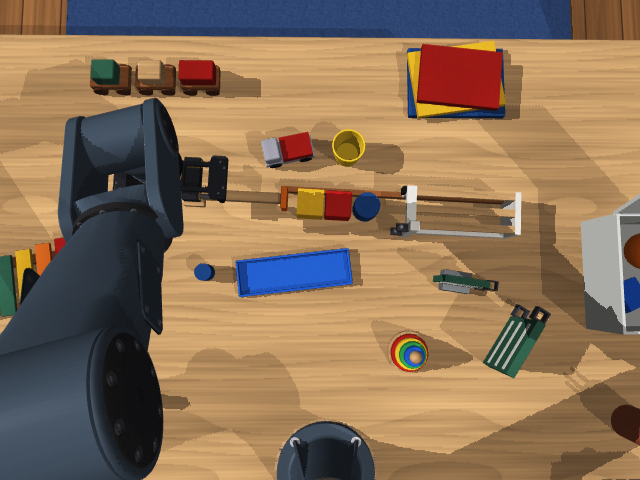

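View pics/s16.png

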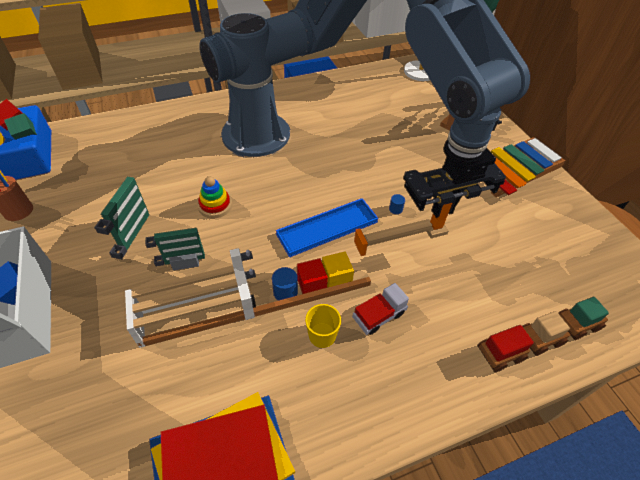

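>>> jog_arm:
  steps:
    - {"delta_pos": [-1, 0, -30], "turn": 0, "fingers": 0}
    - {"delta_pos": [-1, 0, -60], "turn": 0, "fingers": 0}
    - {"delta_pos": [-1, 0, -80], "turn": 0, "fingers": 0}
    - {"delta_pos": [-1, 0, -88], "turn": 0, "fingers": 0}
    - {"delta_pos": [-1, 0, -88], "turn": 0, "fingers": 0}

```text
time_s: 26.23
position: [0.5821, 0.2685, 0.0795]
tcp_rot: [[-0.044, -0.002, 0.999], [-0.999, -0.001, -0.044], [0.001, -1.0, -0.002]]
force: [0.1, -0.2, -1.3]
opening: 0.274
```

Run:
```python
from h import *
s=read_state(); print(s['time_s'],np.round(np.array(s['position'])*1000,1),s['force'],s['opening'],s['moment'],np.degrees(np.arctan2(s['tcp_rot'][1][0],s['tcp_rot'][0][0])))
im=capture('top');cv2.imwrite("pics/t17.png",cv2.resize(im[150:250,180:420],None,fx=3.3,fy=3.3,interpolation=cv2.INTER_CUBIC)[:,:,::-1])
im=capture('scene');cv2.imwrite("pics/s17.png",cv2.resize(im[180:330,260:460],None,fx=4,fy=4,interpolation=cv2.INTER_CUBIC)[:,:,::-1])
for c in ('top','scene'):
 for t in ('stick_tip','stick'):
  print(t,[(np.round(np.array(d['position'])*1000,1),d['confidence']) for d in tip_of(t,c)])
```

```text
26.2333 [582.1 268.5  79.5] [ 0.10566885 -0.23765663 -1.34072659] 0.27352155338415274 [ 0.13939639  0.17788132 -0.00400299] -92.5156483161915
stick_tip [(array([568.3,  81. ,  23.2]), 0.82)]
stick [(array([576.7, 264.8,   3.8]), 0.93)]
stick_tip [(array([ 517.6, -149.7,   36.8]), 0.74), (array([572.3,  78.2,  24.9]), 0.64)]
stick [(array([575.1, 269.3,   3.5]), 0.7)]
```

View pics/t17.png

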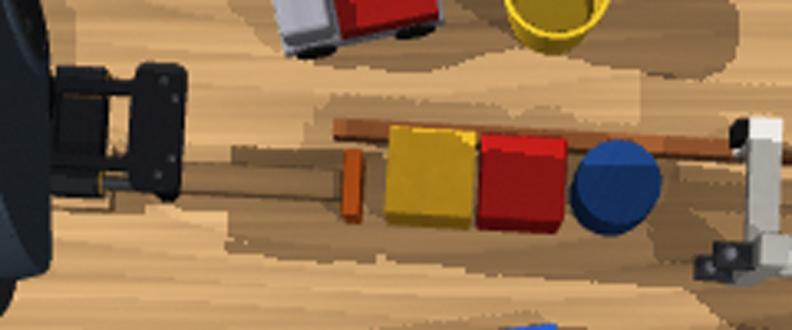

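View pics/s17.png

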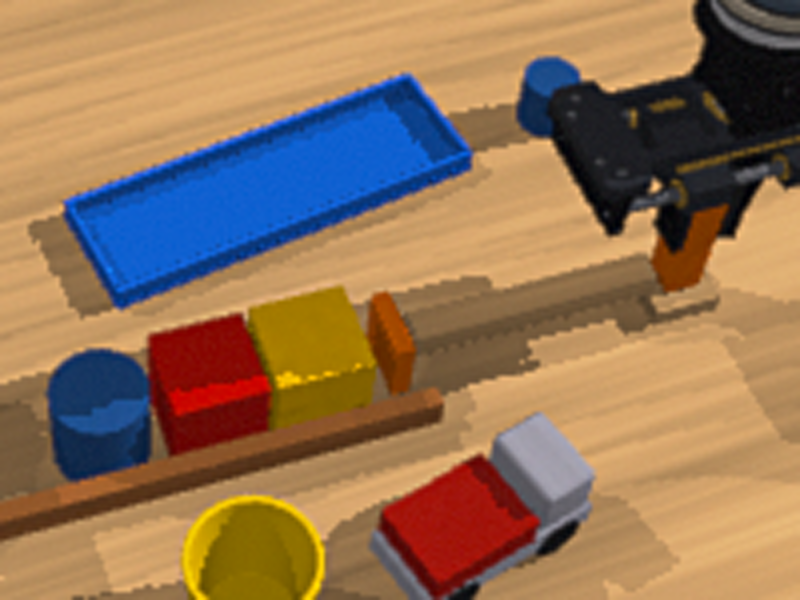

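>>> jog_arm:
  steps:
    - {"delta_pos": [3, 0, 0], "turn": 0, "fingers": 0}
    - {"delta_pos": [5, -4, 0], "turn": 0, "fingers": 0}
    - {"delta_pos": [5, -9, 0], "turn": 0, "fingers": 0}
    - {"delta_pos": [4.5, -13, 0], "turn": 0, "fingers": 0}
    - {"delta_pos": [4, -17, 0], "turn": 0, "fingers": 0}
    - {"delta_pos": [4, -22, 0], "turn": 0, "fingers": 0}
    - {"delta_pos": [3.7, -28, 0], "turn": 0, "fingers": 0}
    - {"delta_pos": [3.4, -34, 0], "turn": 0, "fingers": 0}
    - {"delta_pos": [3.1, -40, 0], "turn": 0, "fingers": 0}
    - {"delta_pos": [2.8, -47, 0], "turn": 0, "fingers": 0}
    - {"delta_pos": [2.5, -54, 0], "turn": 0, "fingers": 0}
    - {"delta_pos": [2.1, -61, 0], "turn": 0, "fingers": 0}
    - {"delta_pos": [1.8, -68, 0], "turn": 0, "fingers": 0}
    - {"delta_pos": [1.4, -75, 0], "turn": 0, "fingers": 0}

```text
time_s: 27.7
position: [0.584, 0.1931, 0.0795]
tcp_rot: [[-0.044, -0.0, 0.999], [-0.999, 0.0, -0.044], [-0.0, -1.0, -0.0]]
force: [-0.8, 2.1, -0.7]
opening: 0.274
```

Run:
```python
from h import *
s=read_state(); print(s['time_s'],np.round(np.array(s['position'])*1000,1),s['force'],s['opening'],s['moment'],np.degrees(np.arctan2(s['tcp_rot'][1][0],s['tcp_rot'][0][0])))
im=capture('top');cv2.imwrite("pics/t18.png",cv2.resize(im[150:250,200:440],None,fx=3.3,fy=3.3,interpolation=cv2.INTER_CUBIC)[:,:,::-1])
im=capture('scene');cv2.imwrite("pics/s18.png",cv2.resize(im[210:360,200:400],None,fx=4,fy=4,interpolation=cv2.INTER_CUBIC)[:,:,::-1])
```

```text
27.7 [584.  193.1  79.5] [-0.83821211  2.14888529 -0.74808358] 0.27412897116292695 [ 0.53034708  0.2707012  -0.14268633] -92.52836875291425
```

View pics/t18.png

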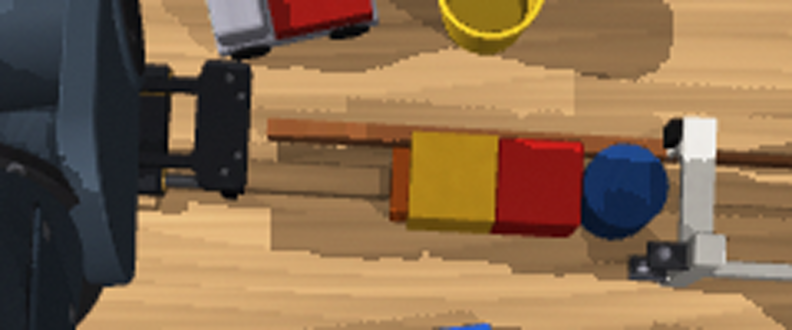

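View pics/s18.png

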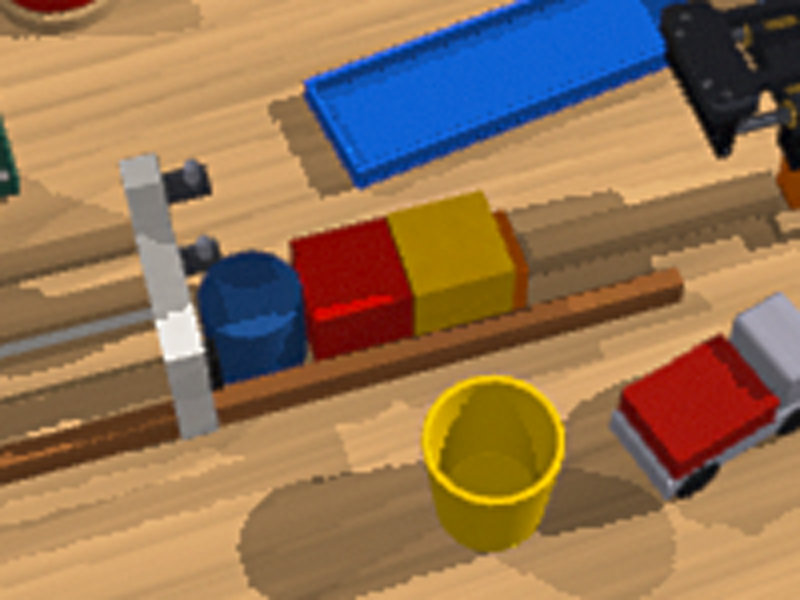

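>>> jog_arm:
  steps:
    - {"delta_pos": [-0.3, -6, 0], "turn": 0, "fingers": 0}
    - {"delta_pos": [-0.6, -13, 0], "turn": 0, "fingers": 0}
    - {"delta_pos": [-1, -20, 0], "turn": 0, "fingers": 0}
    - {"delta_pos": [-1.3, -27, 0], "turn": 0, "fingers": 0}
    - {"delta_pos": [-1.6, -34, 0], "turn": 0, "fingers": 0}
    - {"delta_pos": [-2, -41, 0], "turn": 0, "fingers": 0}
    - {"delta_pos": [-2.3, -48, 0], "turn": 0, "fingers": 0}
    - {"delta_pos": [-2.6, -55, 0], "turn": 0, "fingers": 0}
    - {"delta_pos": [-3, -62, 0], "turn": 0, "fingers": 0}
    - {"delta_pos": [-3.3, -69, 0], "turn": 0, "fingers": 0}
    - {"delta_pos": [-3.6, -76, 0], "turn": 0, "fingers": 0}
    - {"delta_pos": [-4, -83, 0], "turn": 0, "fingers": 0}

```text
time_s: 28.8
position: [0.58, 0.1101, 0.0796]
tcp_rot: [[-0.044, -0.0, 0.999], [-0.999, 0.0, -0.044], [0.0, -1.0, -0.0]]
force: [0.8, 3.1, -0.2]
opening: 0.271
```

Run:
```python
from h import *
s=read_state(); print(s['time_s'],np.round(np.array(s['position'])*1000,1),s['force'],s['opening'],s['moment'],np.degrees(np.arctan2(s['tcp_rot'][1][0],s['tcp_rot'][0][0])))
im=capture('top');cv2.imwrite("pics/t19.png",cv2.resize(im[150:250,240:480],None,fx=3.3,fy=3.3,interpolation=cv2.INTER_CUBIC)[:,:,::-1])
im=capture('scene');cv2.imwrite("pics/s19.png",cv2.resize(im[210:360,180:380],None,fx=4,fy=4,interpolation=cv2.INTER_CUBIC)[:,:,::-1])
```

```text
28.8 [580.  110.1  79.6] [ 0.84062221  3.05168371 -0.21340604] 0.27086800238283737 [ 0.45307466  0.1130764  -0.03818778] -92.51440350753214
```

View pics/t19.png

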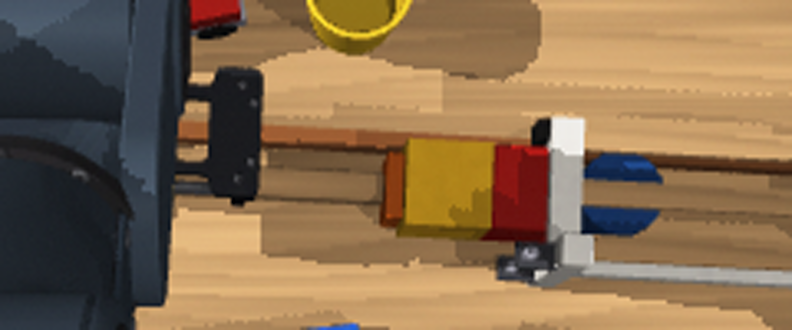

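View pics/s19.png

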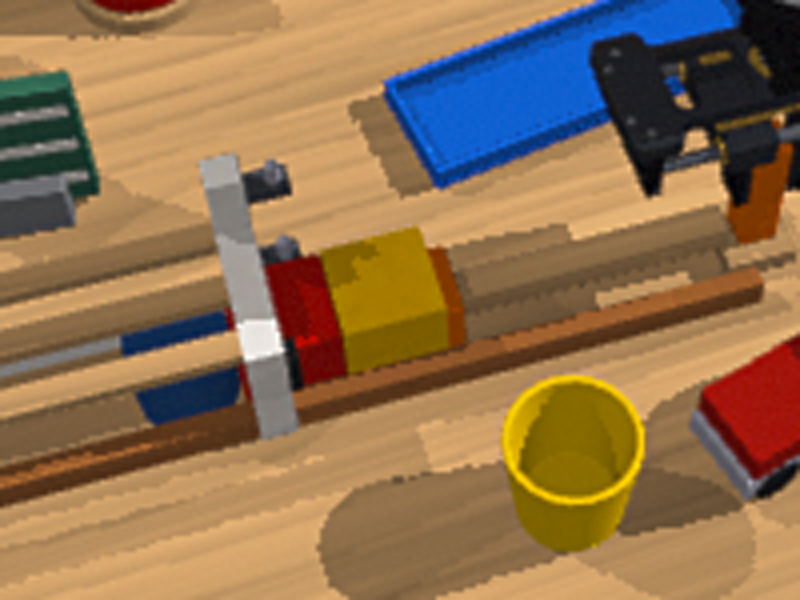

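>>> jog_arm:
  steps:
    - {"delta_pos": [-0.3, -6, 0], "turn": 0, "fingers": 0}
    - {"delta_pos": [-0.6, -13, 0], "turn": 0, "fingers": 0}
    - {"delta_pos": [-1, -20, 0], "turn": 0, "fingers": 0}
    - {"delta_pos": [-1.3, -27, 0], "turn": 0, "fingers": 0}
    - {"delta_pos": [-1.6, -34, 0], "turn": 0, "fingers": 0}
    - {"delta_pos": [-2, -41, 0], "turn": 0, "fingers": 0}
    - {"delta_pos": [-2.3, -48, 0], "turn": 0, "fingers": 0}
    - {"delta_pos": [-2.6, -55, 0], "turn": 0, "fingers": 0}
    - {"delta_pos": [-3, -62, 0], "turn": 0, "fingers": 0}
    - {"delta_pos": [-3.3, -69, 0], "turn": 0, "fingers": 0}
    - {"delta_pos": [-3.6, -76, 0], "turn": 0, "fingers": 0}
    - {"delta_pos": [-4, -83, 0], "turn": 0, "fingers": 0}
    - {"delta_pos": [-4.3, -90, 0], "turn": 0, "fingers": 0}
    - {"delta_pos": [-4.7, -97, 0], "turn": 0, "fingers": 0}
    - {"delta_pos": [-5, -104, 0], "turn": 0, "fingers": 0}
    - {"delta_pos": [-5.3, -110, 0], "turn": 0, "fingers": 0}
    - {"delta_pos": [-5.6, -116, 0], "turn": 0, "fingers": 0}
    - {"delta_pos": [-5.9, -122, 0], "turn": 0, "fingers": 0}
    - {"delta_pos": [-6.1, -127, 0], "turn": 0, "fingers": 0}
    - {"delta_pos": [-6.4, -132, 0], "turn": 0, "fingers": 0}

```text
time_s: 30.57
position: [0.5736, -0.0216, 0.0795]
tcp_rot: [[-0.044, -0.0, 0.999], [-0.999, 0.0, -0.044], [-0.0, -1.0, -0.0]]
force: [-0.3, 2.5, -0.9]
opening: 0.274
```

Run:
```python
from h import *
s=read_state(); print(s['time_s'],np.round(np.array(s['position'])*1000,1),s['force'],s['opening'],s['moment'],np.degrees(np.arctan2(s['tcp_rot'][1][0],s['tcp_rot'][0][0])))
im=capture('top');cv2.imwrite("pics/t20.png",cv2.resize(im[150:250,300:540],None,fx=3.3,fy=3.3,interpolation=cv2.INTER_CUBIC)[:,:,::-1])
im=capture('scene');cv2.imwrite("pics/s20.png",cv2.resize(im[220:370,100:300],None,fx=4,fy=4,interpolation=cv2.INTER_CUBIC)[:,:,::-1])
```

```text
30.5667 [573.6 -21.6  79.5] [-0.28221513  2.48387772 -0.88254946] 0.2737687864521059 [ 0.46707306  0.23689381 -0.04376615] -92.51651134007551
```

View pics/t20.png

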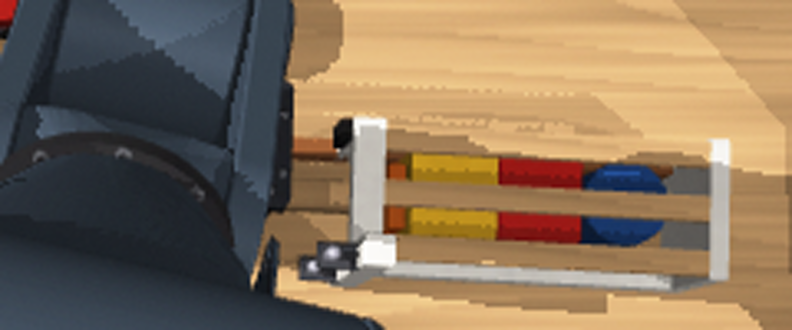

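View pics/s20.png

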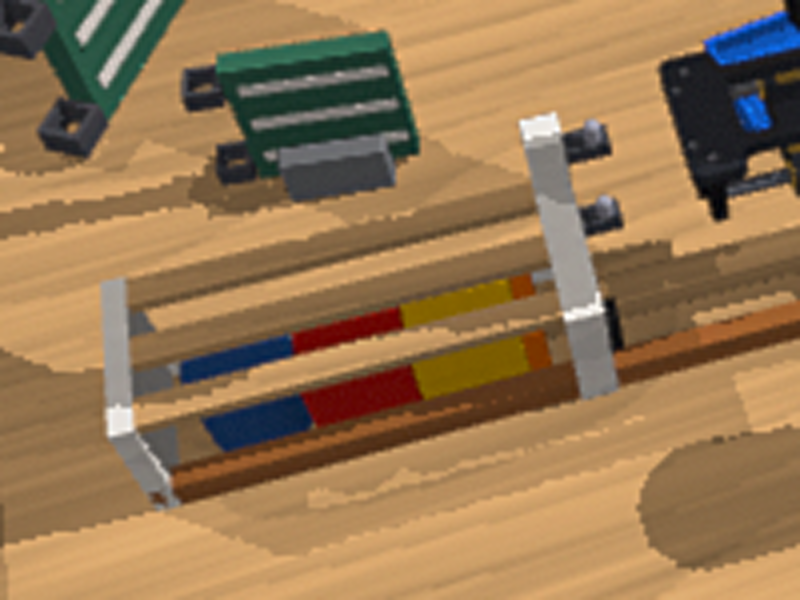

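>>> jog_arm:
  steps:
    - {"delta_pos": [-0.2, -4, 0], "turn": 0, "fingers": 0}
    - {"delta_pos": [-0.4, -8, 0], "turn": 0, "fingers": 0}
    - {"delta_pos": [-0.6, -12, 0], "turn": 0, "fingers": 0}
    - {"delta_pos": [-0.7, -15, 0], "turn": 0, "fingers": 0}
    - {"delta_pos": [-0.8, -17, 0], "turn": 0, "fingers": 0}
    - {"delta_pos": [-0.8, -18, 0], "turn": 0, "fingers": 0}

```text
time_s: 31.17
position: [0.573, -0.0394, 0.0796]
tcp_rot: [[-0.044, 0.0, 0.999], [-0.999, 0.0, -0.044], [-0.0, -1.0, 0.0]]
force: [0.8, 6.1, -0.4]
opening: 0.276
```

>>> jog_arm:
  steps:
    - {"delta_pos": [0, -1, 0], "turn": 0, "fingers": 0}
    - {"delta_pos": [0, -2, 0], "turn": 0, "fingers": 0}
    - {"delta_pos": [-0.1, -3, 0], "turn": 0, "fingers": 0}

```text
time_s: 31.42
position: [0.5728, -0.0397, 0.0799]
tcp_rot: [[-0.045, 0.0, 0.999], [-0.999, 0.004, -0.045], [-0.004, -1.0, 0.0]]
force: [2.0, 14.3, 3.5]
opening: 0.275
```

Run:
```python
from h import *
s=read_state(); print(s['time_s'],np.round(np.array(s['position'])*1000,1),s['force'])
im=capture('top');cv2.imwrite("pics/t21.png",cv2.resize(im[150:250,300:540],None,fx=3.3,fy=3.3,interpolation=cv2.INTER_CUBIC)[:,:,::-1])
im=capture('scene');cv2.imwrite("pics/s21.png",cv2.resize(im[220:370,100:300],None,fx=4,fy=4,interpolation=cv2.INTER_CUBIC)[:,:,::-1])
```

```text
31.4167 [572.8 -39.7  79.9] [ 1.99978408 14.3318405   3.51158518]
```

View pics/t21.png

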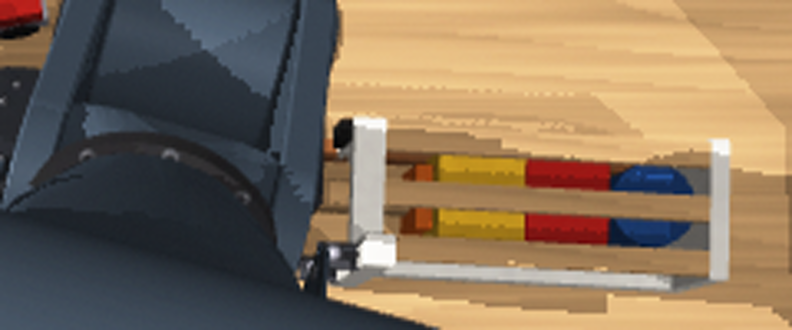

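View pics/s21.png

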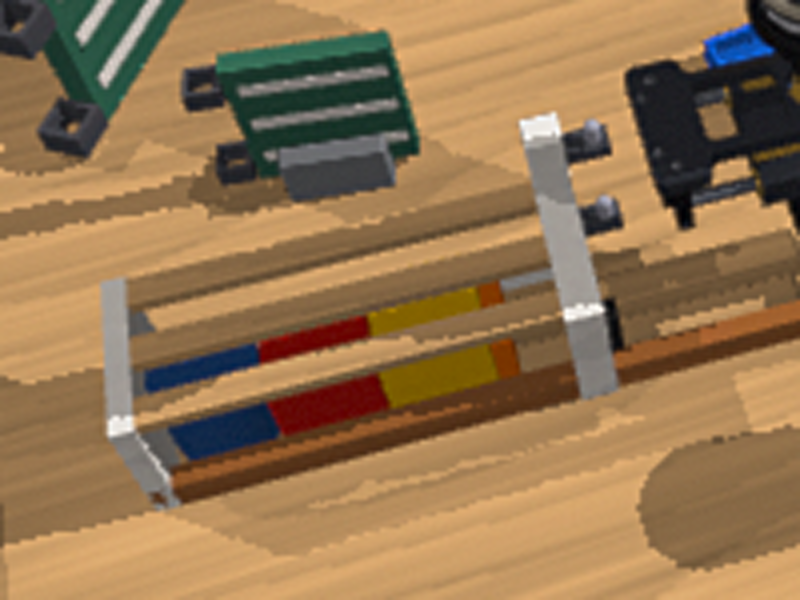

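Blue, red and yellow are packed against the end wall: the force rose to 14 N with no further travel, and the plate is at bay y ≈ -60 as predicted. Drawing the stick back out.

>>> jog_arm:
  steps:
    - {"delta_pos": [0.3, 6, 0], "turn": 0, "fingers": 0}
    - {"delta_pos": [1, 20, 0], "turn": 0, "fingers": 0}
    - {"delta_pos": [2, 40, 0], "turn": 0, "fingers": 0}
    - {"delta_pos": [3, 62, 0], "turn": 0, "fingers": 0}
    - {"delta_pos": [4, 84, 0], "turn": 0, "fingers": 0}
    - {"delta_pos": [5, 104, 0], "turn": 0, "fingers": 0}
    - {"delta_pos": [5, 120, 4], "turn": 0, "fingers": 0}
    - {"delta_pos": [5, 130, 20], "turn": 0, "fingers": 0}
    - {"delta_pos": [5, 135, 45], "turn": 0, "fingers": 0}
    - {"delta_pos": [0, 138, 70], "turn": 0, "fingers": 0}
    - {"delta_pos": [-12, 145, 88], "turn": 1, "fingers": 0}
    - {"delta_pos": [-32, 152, 88], "turn": 3, "fingers": 0}
    - {"delta_pos": [-55, 160, 88], "turn": 5, "fingers": 0}
    - {"delta_pos": [-78, 168, 88], "turn": 7, "fingers": 0}
    - {"delta_pos": [-102, 176, 88], "turn": 8.5, "fingers": 0}
    - {"delta_pos": [-125, 184, 88], "turn": 9.5, "fingers": 0}
    - {"delta_pos": [-145, 190, 88], "turn": 9.5, "fingers": 0}
    - {"delta_pos": [-155, 193, 88], "turn": 9.5, "fingers": 0}
    - {"delta_pos": [-155, 193, 88], "turn": 9.5, "fingers": 0}
    - {"delta_pos": [-155, 193, 60], "turn": 9.5, "fingers": 0}

```text
time_s: 33.18
position: [0.4225, 0.1516, 0.1428]
tcp_rot: [[0.123, 0.013, 0.992], [-0.992, 0.001, 0.123], [0.001, -1.0, 0.013]]
force: [1.6, -0.0, -1.8]
opening: 0.272
```

Run:
```python
from h import *
s=read_state(); print(s['time_s'],np.round(np.array(s['position'])*1000,1),s['force'],np.degrees(np.arctan2(s['tcp_rot'][1][0],s['tcp_rot'][0][0])))
im=capture('top');cv2.imwrite("pics/t22.png",im[:,:,::-1])
im=capture('scene');cv2.imwrite("pics/s22.png",cv2.resize(im[160:280,240:400],None,fx=5,fy=5,interpolation=cv2.INTER_CUBIC)[:,:,::-1])
im=capture('wrist');cv2.imwrite("pics/w22.png",im[:,:,::-1])
```

```text
33.1833 [422.5 151.6 142.8] [ 1.61280621 -0.04659615 -1.75039482] -82.92654686599454
```

View pics/t22.png

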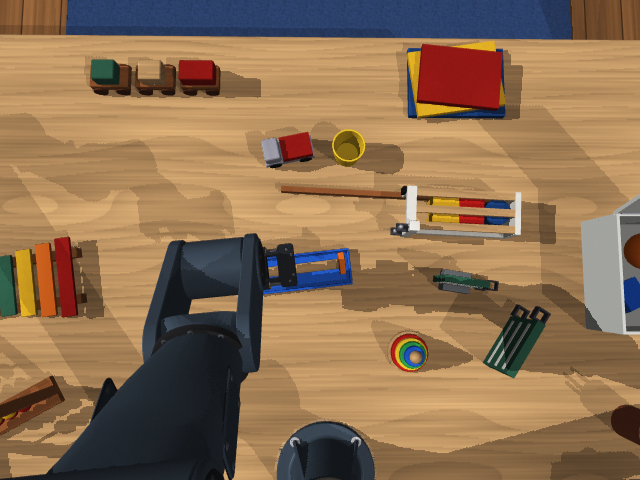

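View pics/s22.png

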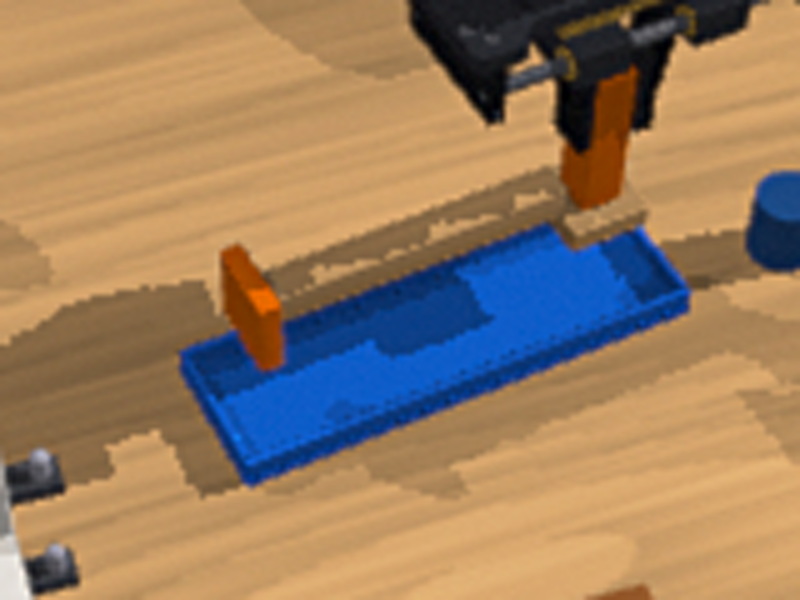

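View pics/w22.png

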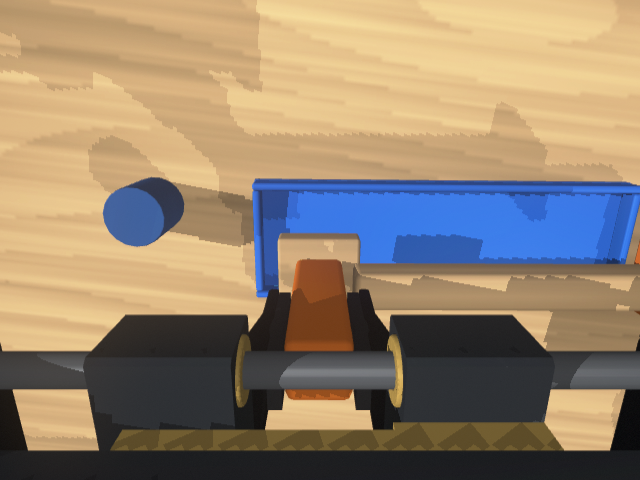

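>>> jog_arm:
  steps:
    - {"delta_pos": [0, 0, -15], "turn": 0, "fingers": 0}
    - {"delta_pos": [0, 0, -25], "turn": 0, "fingers": 0}
    - {"delta_pos": [0, 0, -25], "turn": 0, "fingers": 0}
    - {"delta_pos": [0, 0, -25], "turn": 0, "fingers": 0}

```text
time_s: 33.67
position: [0.4188, 0.1506, 0.1149]
tcp_rot: [[0.121, 0.001, 0.993], [-0.993, -0.0, 0.121], [0.0, -1.0, 0.001]]
force: [-0.0, 0.5, -1.5]
opening: 0.274
```

Run:
```python
from h import *
s=read_state(); print(s['time_s'],np.round(np.array(s['position'])*1000,1),s['force'],np.degrees(np.arctan2(s['tcp_rot'][1][0],s['tcp_rot'][0][0])))
im=capture('scene');cv2.imwrite("pics/s23.png",cv2.resize(im[160:280,240:400],None,fx=5,fy=5,interpolation=cv2.INTER_CUBIC)[:,:,::-1])
im=capture('wrist');cv2.imwrite("pics/w23.png",im[:,:,::-1])
```

```text
33.6667 [418.8 150.6 114.9] [-0.04662039  0.45602032 -1.50668597] -83.03546210344675
```

View pics/s23.png

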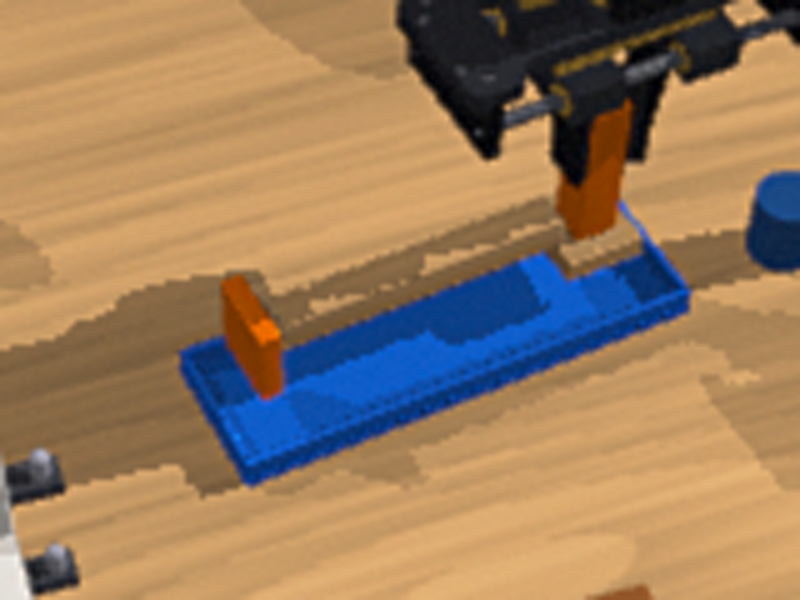

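View pics/w23.png

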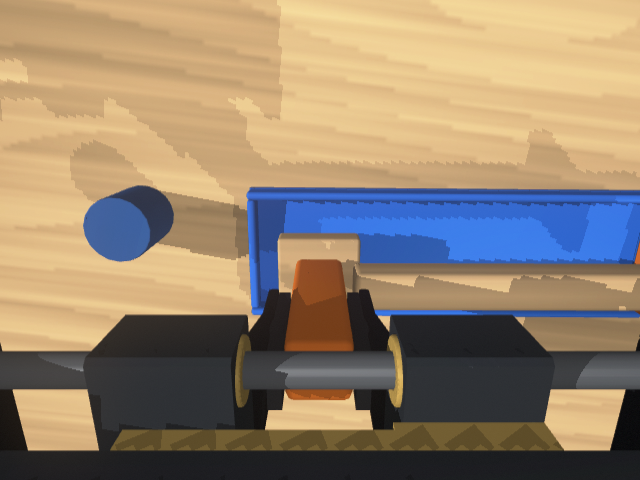

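>>> jog_arm:
  steps:
    - {"delta_pos": [0, 0, -12], "turn": 0, "fingers": 0}
    - {"delta_pos": [0, 0, -24], "turn": 0, "fingers": 0}
    - {"delta_pos": [0, 0, -30], "turn": 0, "fingers": 0}
    - {"delta_pos": [0, 0, -31], "turn": 0, "fingers": 0}
    - {"delta_pos": [0, 0, -31], "turn": 0, "fingers": 0}

```text
time_s: 34.18
position: [0.4182, 0.1508, 0.0839]
tcp_rot: [[0.122, 0.001, 0.993], [-0.993, -0.0, 0.122], [0.0, -1.0, 0.001]]
force: [-0.4, -0.1, -2.1]
opening: 0.273
```

Run:
```python
from h import *
s=read_state(); print(s['time_s'],np.round(np.array(s['position'])*1000,1),s['force'],np.degrees(np.arctan2(s['tcp_rot'][1][0],s['tcp_rot'][0][0])))
im=capture('scene');cv2.imwrite("pics/s24.png",cv2.resize(im[160:280,240:400],None,fx=5,fy=5,interpolation=cv2.INTER_CUBIC)[:,:,::-1])
```

```text
34.1833 [418.2 150.8  83.9] [-0.42530405 -0.14897197 -2.13374274] -83.00658032101762
```

View pics/s24.png

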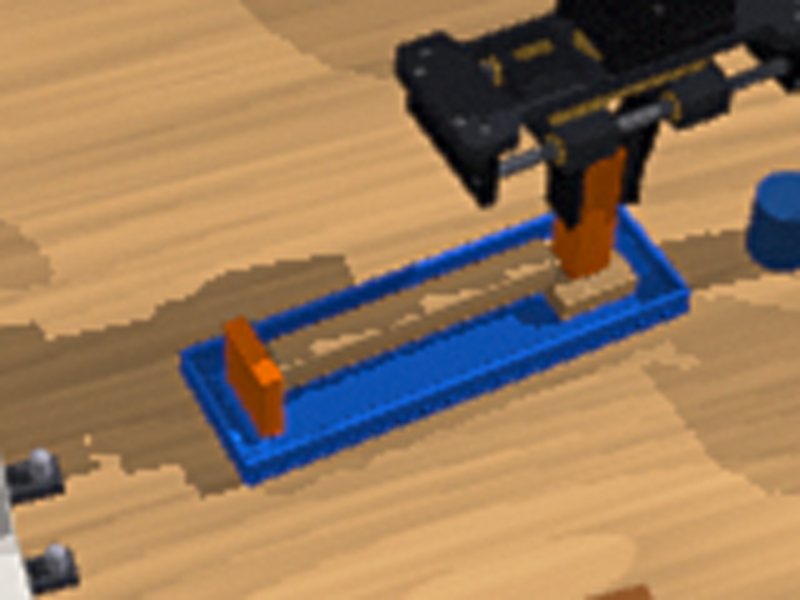

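>>> jog_arm:
  steps:
    - {"delta_pos": [0, 0, -1], "turn": 0, "fingers": 0}
    - {"delta_pos": [0, 0, 0], "turn": 0, "fingers": 50}
    - {"delta_pos": [0, 0, 0], "turn": 0, "fingers": 50}
    - {"delta_pos": [0, 0, 0], "turn": 0, "fingers": 50}
    - {"delta_pos": [0, 0, 0], "turn": 0, "fingers": 50}
    - {"delta_pos": [0, 0, 35], "turn": 0, "fingers": 50}
    - {"delta_pos": [0, 0, 75], "turn": 0, "fingers": 50}
    - {"delta_pos": [0, 0, 136], "turn": 0, "fingers": 50}
    - {"delta_pos": [0, 0, 136], "turn": 0, "fingers": 50}

```text
time_s: 34.98
position: [0.4196, 0.1511, 0.2234]
tcp_rot: [[0.122, 0.006, 0.993], [-0.993, 0.001, 0.122], [0.0, -1.0, 0.006]]
force: [0.5, 0.3, -0.1]
opening: 0.5
```

>>> jog_arm:
  steps:
    - {"delta_pos": [-13, -436, 0], "turn": -102, "fingers": 60}
    - {"delta_pos": [-13, -436, 0], "turn": -102, "fingers": 60}
    - {"delta_pos": [-13, -436, 0], "turn": -102, "fingers": 60}
    - {"delta_pos": [-13, -436, 0], "turn": -102, "fingers": 60}
    - {"delta_pos": [-13, -436, 0], "turn": -102, "fingers": 60}
    - {"delta_pos": [-13, -436, 0], "turn": -102, "fingers": 60}
    - {"delta_pos": [-13, -436, 0], "turn": -102, "fingers": 60}
    - {"delta_pos": [-13, -436, 0], "turn": -102, "fingers": 60}
    - {"delta_pos": [-13, -436, 0], "turn": -102, "fingers": 60}
    - {"delta_pos": [-13, -436, 0], "turn": -102, "fingers": 60}
    - {"delta_pos": [-13, -436, 0], "turn": -102, "fingers": 60}
    - {"delta_pos": [-13, -436, 0], "turn": -102, "fingers": 60}
    - {"delta_pos": [-13, -436, 0], "turn": -102, "fingers": 60}
    - {"delta_pos": [-13, -436, 0], "turn": -102, "fingers": 60}
    - {"delta_pos": [-13, -436, 0], "turn": -102, "fingers": 60}
    - {"delta_pos": [-13, -436, 0], "turn": -102, "fingers": 60}
    - {"delta_pos": [-13, -436, 0], "turn": -102, "fingers": 60}
    - {"delta_pos": [-13, -436, 0], "turn": -102, "fingers": 60}
    - {"delta_pos": [-13, -436, 0], "turn": -102, "fingers": 60}
    - {"delta_pos": [-13, -436, 0], "turn": -102, "fingers": 60}

```text
time_s: 36.65
position: [0.4049, -0.2851, 0.2195]
tcp_rot: [[-0.996, 0.0, -0.087], [0.087, 0.0, -0.996], [-0.0, -1.0, -0.0]]
force: [-0.5, -0.0, 0.7]
opening: 0.597
```

Run:
```python
from h import *
s=read_state(); print(s['time_s'],np.round(np.array(s['position'])*1000,1),s['force'],np.degrees(np.arctan2(s['tcp_rot'][1][0],s['tcp_rot'][0][0])),np.round(s['joint_positions']))
im=capture('scene');cv2.imwrite("pics/s25.png",im[:,:,::-1])
im=capture('wrist');cv2.imwrite("pics/w25.png",im[:,:,::-1])
for t in ('gate','socket_high','socket_low','gate_edge','pintle_high','pintle_low'):
  print(t,[(np.round(np.array(d['position'])*1000,1),d['confidence']) for d in tip_of(t,'wrist')])
for t in ('stick','stick_tip','tray'):
  print(t,[(np.round(np.array(d['position'])*1000,1),d['confidence']) for d in tip_of(t,'scene')])
```

```text
36.65 [ 404.9 -285.1  219.5] [-0.52231392 -0.03959331  0.73650286] 175.02148997603484 [-48.  22. 102.   0.  56. 137.]
gate [(array([ 277.4, -383.3,    1.1]), 0.96), (array([ 399.8, -283.3,    6.9]), 0.92), (array([ 401.7, -284.1,   -0.6]), 0.33)]
socket_high [(array([ 394.6, -340.7,   81.5]), 0.7)]
socket_low [(array([ 335.1, -427.8,    2.2]), 0.83), (array([ 394.5, -338.9,    9. ]), 0.79)]
gate_edge [(array([ 221.1, -356. ,    4.9]), 0.58), (array([ 554.3, -311.8,    3.2]), 0.38)]
pintle_high []
pintle_low []
stick [(array([412.8, 153.2,   6.1]), 0.96), (array([ 6.971e+02, -5.010e+01,  2.000e-01]), 0.59)]
stick_tip [(array([435.9, -36.3,  27.7]), 0.56), (array([ 517.7, -151.5,  105.4]), 0.53)]
tray [(array([422.6,  70.7,   1.8]), 0.62)]
```

View pics/s25.png

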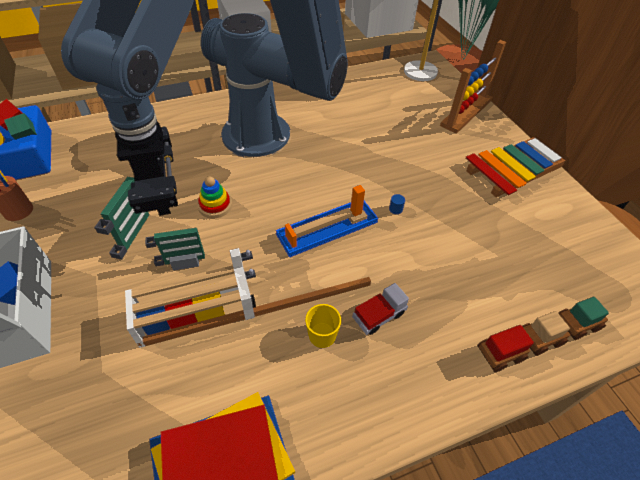

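View pics/w25.png

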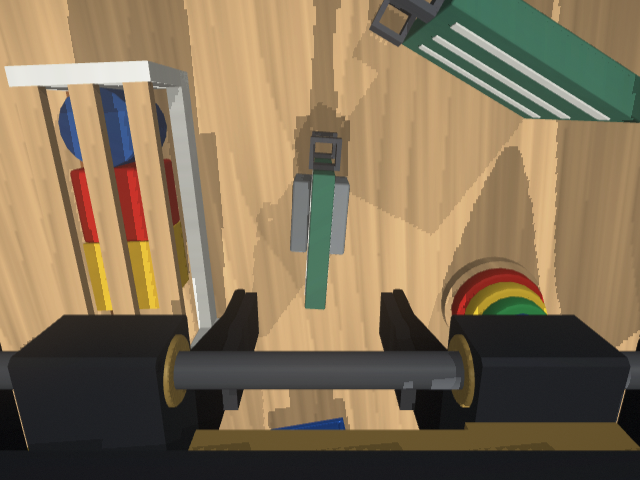

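Run:
```python
from h import *
im=cv2.imread('pics/w25.png');cv2.imwrite('pics/c25.png',cv2.resize(im[120:330,260:400],None,fx=4.2,fy=2.8,interpolation=cv2.INTER_CUBIC))
im=cv2.resize(im[120:320,260:400],None,fx=3,fy=3,interpolation=cv2.INTER_CUBIC);cv2.imwrite('pics/c25.png',im)
t=cv2.imread('pics/t22.png');cv2.imwrite('pics/c25t.png',cv2.resize(t[260:305,420:510],None,fx=8,fy=8,interpolation=cv2.INTER_CUBIC))
```

```text
(no output)
```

View pics/c25.png

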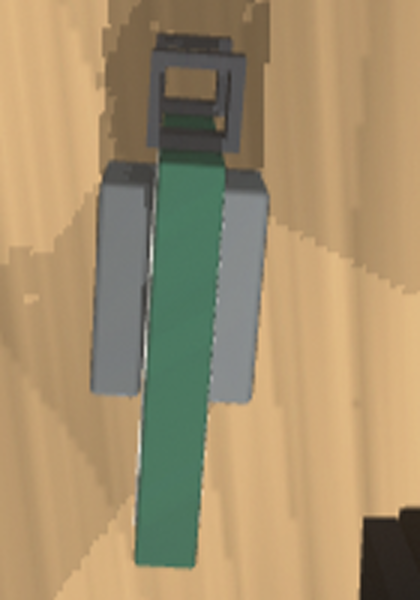

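View pics/c25t.png

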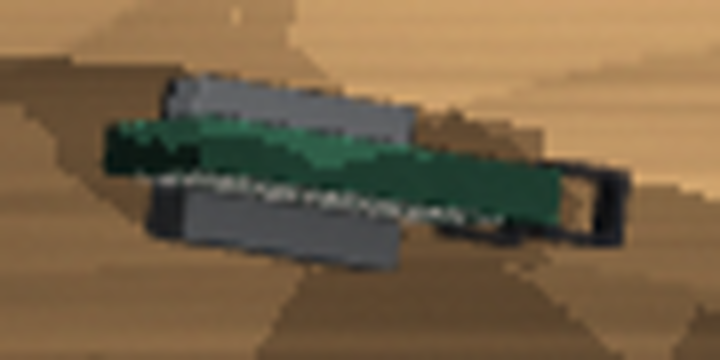

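Run:
```python
from h import *
for c,p in (('wrist',[[324,174.3],[315.3,308.7]]),('top',[[433.1,278.5],[490,284.5]])):
    P=back(c,p,.106)*1000; d=P[0]-P[1]; print(c,P.round(1),np.linalg.norm(d),np.degrees(np.arctan2(d[1],d[0])),P.mean(0).round(1))
```

```text
wrist [[ 399.1 -330.2  106. ]
 [ 412.8 -239.8  106. ]] 91.40142434652715 -98.57646329256093 [ 406. -285.  106.]
top [[ 409.  -216.2  106. ]
 [ 396.7 -331.   106. ]] 115.5154615280151 83.87215662042165 [ 402.8 -273.6  106. ]
```

>>> jog_arm:
  steps:
    - {"delta_pos": [0.5, 0, -40], "turn": -3, "fingers": 60}
    - {"delta_pos": [0.5, 0, -80], "turn": -3, "fingers": 60}
    - {"delta_pos": [0.5, 0, -115], "turn": -3, "fingers": 60}
    - {"delta_pos": [0.5, 0, -131], "turn": -3, "fingers": 60}
    - {"delta_pos": [0.5, 0, -131], "turn": -3, "fingers": 0}
    - {"delta_pos": [0.5, 0, -131], "turn": -3, "fingers": 0}
    - {"delta_pos": [0.5, 0, -131], "turn": -3, "fingers": 0}
    - {"delta_pos": [0.5, 0, -131], "turn": -3, "fingers": 0}
    - {"delta_pos": [0.5, 0, -131], "turn": -3, "fingers": 0}
    - {"delta_pos": [0.5, 0, -131], "turn": -3, "fingers": 0}
    - {"delta_pos": [0.5, 0, -131], "turn": -3, "fingers": 0}
    - {"delta_pos": [0.5, 0, -131], "turn": -3, "fingers": 0}

```text
time_s: 38.2
position: [0.4058, -0.2855, 0.0895]
tcp_rot: [[-0.99, 0.001, -0.139], [0.139, -0.001, -0.99], [-0.001, -1.0, 0.001]]
force: [-0.3, -0.4, 5.5]
opening: 0.159
```

Run:
```python
from h import *
s=read_state(); print(s['time_s'],np.round(np.array(s['position'])*1000,1),s['force'],s['opening'],s['moment'],np.degrees(np.arctan2(s['tcp_rot'][1][0],s['tcp_rot'][0][0])))
im=capture('wrist');cv2.imwrite("pics/w26.png",im[:,:,::-1])
```

```text
38.2 [ 405.8 -285.5   89.5] [-0.33399325 -0.36083875  5.46844216] 0.15922468038536813 [0.19701027 0.21466178 0.05667807] 171.9930535538224
```

View pics/w26.png

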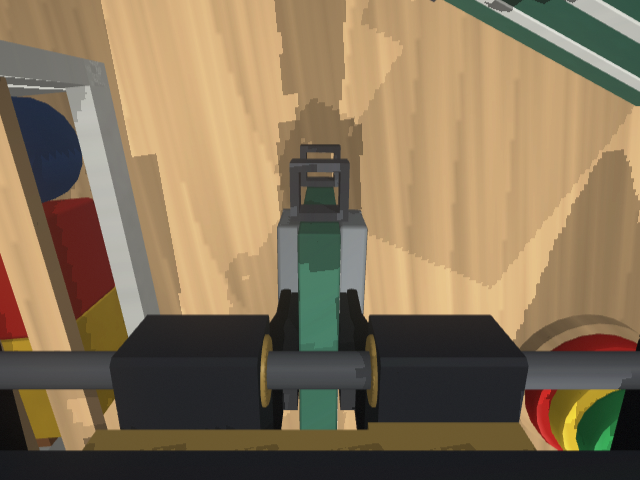

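>>> jog_arm:
  steps:
    - {"delta_pos": [0, 0, 12], "turn": 0, "fingers": 0}
    - {"delta_pos": [0, 0, 30], "turn": 0, "fingers": 0}
    - {"delta_pos": [0, 0, 52], "turn": 0, "fingers": 0}
    - {"delta_pos": [3, 4, 76], "turn": 3, "fingers": 0}
    - {"delta_pos": [9, 12, 98], "turn": 9, "fingers": 0}
    - {"delta_pos": [18, 23, 116], "turn": 16, "fingers": 0}
    - {"delta_pos": [29, 36, 128], "turn": 23, "fingers": 0}
    - {"delta_pos": [40, 50, 131], "turn": 30, "fingers": 0}
    - {"delta_pos": [52, 65, 131], "turn": 37, "fingers": 0}
    - {"delta_pos": [64, 80, 131], "turn": 44, "fingers": 0}
    - {"delta_pos": [76, 95, 131], "turn": 51, "fingers": 0}
    - {"delta_pos": [88, 110, 131], "turn": 58, "fingers": 0}
    - {"delta_pos": [100, 126, 131], "turn": 65, "fingers": 0}
    - {"delta_pos": [112, 141, 131], "turn": 72, "fingers": 0}
    - {"delta_pos": [124, 156, 131], "turn": 79, "fingers": 0}
    - {"delta_pos": [136, 171, 131], "turn": 86, "fingers": 0}
    - {"delta_pos": [148, 186, 131], "turn": 93, "fingers": 0}
    - {"delta_pos": [158, 200, 131], "turn": 100, "fingers": 0}
    - {"delta_pos": [166, 210, 131], "turn": 107, "fingers": 0}
    - {"delta_pos": [171, 215, 131], "turn": 114, "fingers": 0}

```text
time_s: 39.92
position: [0.5766, -0.0685, 0.2191]
tcp_rot: [[0.283, -0.001, 0.959], [-0.959, 0.001, 0.283], [-0.001, -1.0, -0.001]]
force: [-0.1, -0.2, -1.4]
opening: 0.153
```

>>> jog_arm:
  steps:
    - {"delta_pos": [0, 0, 0], "turn": 7, "fingers": 0}
    - {"delta_pos": [0, 0, 0], "turn": 14, "fingers": 0}
    - {"delta_pos": [0, 0, 0], "turn": 21, "fingers": 0}
    - {"delta_pos": [0, 0, 0], "turn": 28, "fingers": 0}
    - {"delta_pos": [0, 0, 0], "turn": 35, "fingers": 0}
    - {"delta_pos": [0, 0, 0], "turn": 42, "fingers": 0}
    - {"delta_pos": [0, 0, 0], "turn": 49, "fingers": 0}
    - {"delta_pos": [0, 0, 0], "turn": 56, "fingers": 0}
    - {"delta_pos": [0, 0, 0], "turn": 63, "fingers": 0}
    - {"delta_pos": [0, 0, 0], "turn": 70, "fingers": 0}
    - {"delta_pos": [0, 0, 0], "turn": 77, "fingers": 0}
    - {"delta_pos": [0, 0, 0], "turn": 84, "fingers": 0}
    - {"delta_pos": [0, 0, 0], "turn": 91, "fingers": 0}
    - {"delta_pos": [0, 0, 0], "turn": 98, "fingers": 0}
    - {"delta_pos": [0, 0, 0], "turn": 105, "fingers": 0}
    - {"delta_pos": [0, 0, 0], "turn": 112, "fingers": 0}
    - {"delta_pos": [0, 0, 0], "turn": 119, "fingers": 0}
    - {"delta_pos": [0, 0, 0], "turn": 126, "fingers": 0}
    - {"delta_pos": [0, 0, 0], "turn": 131, "fingers": 0}
    - {"delta_pos": [0, 0, 0], "turn": 134, "fingers": 0}

```text
time_s: 41.58
position: [0.5757, -0.07, 0.2191]
tcp_rot: [[0.497, -0.001, -0.868], [0.868, 0.0, 0.497], [-0.0, -1.0, 0.001]]
force: [-0.3, 0.3, -0.6]
opening: 0.159
```

>>> jog_arm:
  steps:
    - {"delta_pos": [0, 0, 0], "turn": 7, "fingers": 0}
    - {"delta_pos": [0, 0, 0], "turn": 14, "fingers": 0}
    - {"delta_pos": [0, 0, 0], "turn": 20, "fingers": 0}
    - {"delta_pos": [0, 0, 0], "turn": 25, "fingers": 0}
    - {"delta_pos": [0, 0, 0], "turn": 27.3, "fingers": 0}
    - {"delta_pos": [0, 0, 0], "turn": 27.3, "fingers": 0}
    - {"delta_pos": [0, 0, 0], "turn": 27.3, "fingers": 0}

```text
time_s: 42.17
position: [0.5759, -0.07, 0.2192]
tcp_rot: [[0.048, -0.001, -0.999], [0.999, 0.0, 0.048], [0.0, -1.0, 0.001]]
force: [0.9, -0.9, -1.3]
opening: 0.157
```

Run:
```python
from h import *
s=read_state(); print(s['time_s'],np.round(np.array(s['position'])*1000,1),s['force'],s['opening'],s['moment'],np.degrees(np.arctan2(s['tcp_rot'][1][0],s['tcp_rot'][0][0])),np.round(s['joint_positions']))
im=capture('wrist');cv2.imwrite("pics/w27.png",im[:,:,::-1])
for t in ('socket_high','socket_low','pintle_high','pintle_low'):
  print(t,[(np.round(np.array(d['position'])*1000,1),d['confidence']) for d in tip_of(t,'wrist')])
im=capture('scene');cv2.imwrite("pics/s27.png",cv2.resize(im[150:330,150:390],None,fx=3.3,fy=3.3,interpolation=cv2.INTER_CUBIC)[:,:,::-1])
for t in ('socket_high','socket_low','gate_edge','pintle_high','pintle_low'):
  print(t,[(np.round(np.array(d['position'])*1000,1),d['confidence']) for d in tip_of(t,'scene')])
```

```text
42.1667 [575.9 -70.  219.2] [ 0.86075152 -0.92429737 -1.29148634] 0.15672551214276642 [0.00891076 0.03801513 0.07608738] 87.22025545377703 [ -18.   28.   90.    0.   62. -105.]
socket_high [(array([520.9, -64.5, 211.4]), 0.69)]
socket_low [(array([ 402.8, -284.2,   -0.5]), 0.67), (array([519.8, -62. , 139.3]), 0.57)]
pintle_high [(array([ 511.7, -152.6,  105.6]), 0.84)]
pintle_low [(array([ 514.5, -153.6,   33.4]), 0.66)]
socket_high [(array([ 335.9, -425.8,   98.6]), 0.59)]
socket_low [(array([ 339.1, -430.8,    3.6]), 0.89), (array([523. , -68.9, 134.9]), 0.72), (array([411.9, 149.9,   4.3]), 0.48)]
gate_edge [(array([622.7, -70.3, 135.6]), 0.76)]
pintle_high [(array([ 514.6, -153.1,  105.8]), 0.7)]
pintle_low [(array([ 515.3, -147.4,   35.3]), 0.59)]
```

View pics/w27.png

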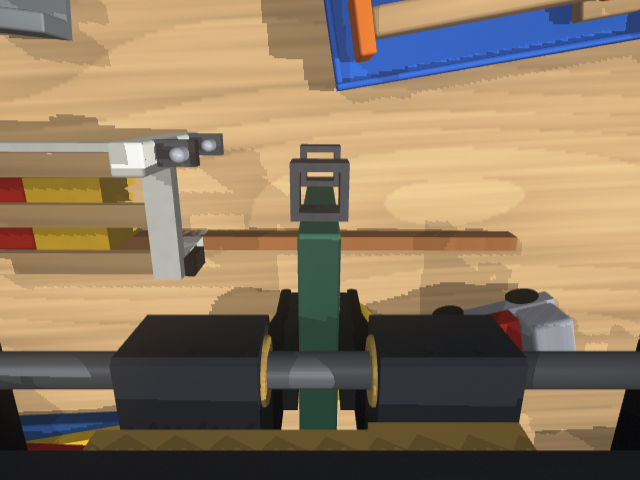

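View pics/s27.png

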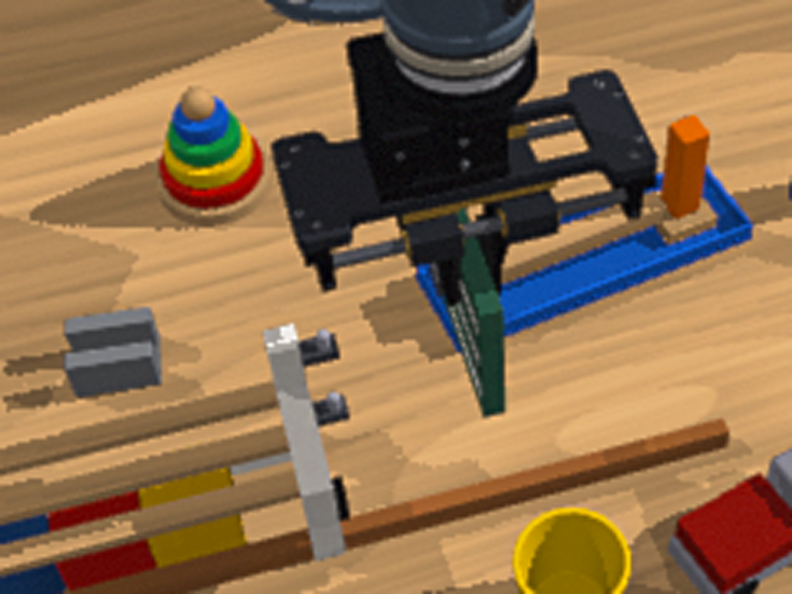

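>>> jog_arm:
  steps:
    - {"delta_pos": [0, 0, -20], "turn": 0, "fingers": 0}
    - {"delta_pos": [0, 0, -45], "turn": 0, "fingers": 0}
    - {"delta_pos": [0, 0, -68], "turn": 0, "fingers": 0}
    - {"delta_pos": [0, -5, -78], "turn": 0, "fingers": 0}
    - {"delta_pos": [-1, -20, -78], "turn": 0, "fingers": 0}
    - {"delta_pos": [-2, -36, -78], "turn": 0, "fingers": 0}
    - {"delta_pos": [-2, -46, -78], "turn": 0, "fingers": 0}
    - {"delta_pos": [-2, -48, -78], "turn": 0, "fingers": 0}
    - {"delta_pos": [-2, -48, -78], "turn": 0, "fingers": 0}

```text
time_s: 43.47
position: [0.5748, -0.1192, 0.142]
tcp_rot: [[0.049, 0.001, -0.999], [0.999, -0.0, 0.049], [-0.0, -1.0, -0.001]]
force: [-0.6, 0.0, -1.5]
opening: 0.157
```

Run:
```python
from h import *
s=read_state(); print(s['time_s'],np.round(np.array(s['position'])*1000,1),s['force'],s['opening'],s['moment'],np.degrees(np.arctan2(s['tcp_rot'][1][0],s['tcp_rot'][0][0])),np.round(s['joint_positions']))
im=capture('wrist');cv2.imwrite("pics/w28.png",im[:,:,::-1])
cv2.imwrite("pics/c28.png",cv2.resize(im[90:290,170:370],None,fx=4,fy=4,interpolation=cv2.INTER_CUBIC)[:,:,::-1][:600])
for t in ('socket_high','socket_low','pintle_high','pintle_low'):
  print(t,[(np.round(np.array(d['position'])*1000,1),d['confidence']) for d in tip_of(t,'wrist')])
```

```text
43.4667 [ 574.8 -119.2  142. ] [-0.64807101  0.00371484 -1.53989208] 0.1570792393955896 [ 0.02623111  0.0203129  -0.00225857] 87.18710642756727 [ -23.   35.   93.    0.   53. -110.]
socket_high [(array([ 520.6, -116.8,  134.3]), 0.94), (array([ 575.5, -119.7,   58.3]), 0.27)]
socket_low [(array([ 522.4, -111.9,   63.5]), 0.79)]
pintle_high [(array([ 513.3, -151.2,  104.9]), 0.81)]
pintle_low [(array([ 515.3, -151.4,   34. ]), 0.81), (array([606.2,  97.8,   0.7]), 0.39)]
```

View pics/c28.png

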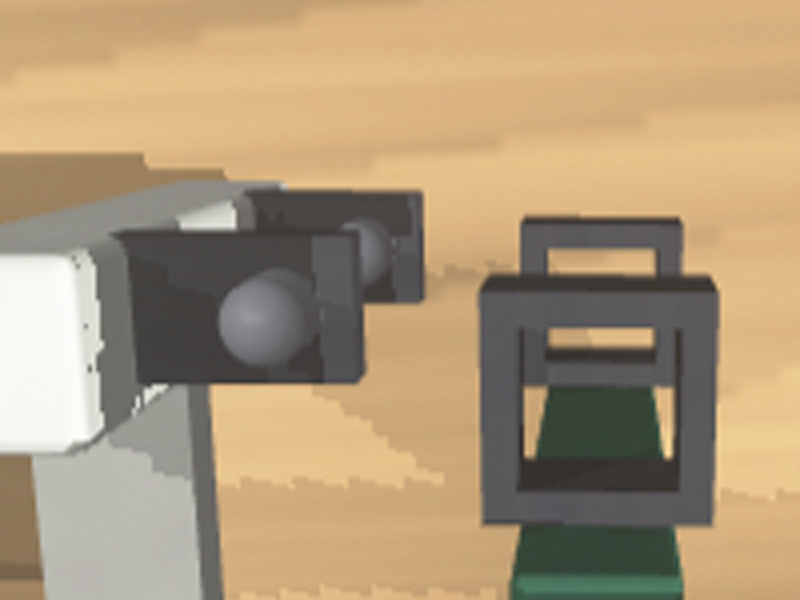

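Run:
```python
from h import *
s=read_state();R=np.array(s['tcp_rot']);p=np.array(s['position'])
zo=p[2]-.0835; print('gate origin z',zo)
S=back('wrist',[[319.75,192.25],[319.9,192.1]],zo+.088)*1000
P=back('wrist',[[235.75,170.25]],.1135)*1000
print('socket',S.round(1),'pin',P.round(1)); d=P[0]-S[0]; print('delta',d.round(1))
print('socket rel TCP in tool', (R.T@(S[0]/1000-p)*1000).round(1))
# low socket: crop outer cols521-683, top face rows ~ 247?; pin low
a=np.radians(-2.73);ex=np.array([np.cos(a),np.sin(a)]);ey=np.array([-np.sin(a),np.cos(a)])
print('delta bay',d[:2]@ex,d[:2]@ey)
print('expected pin',[515.3,-150.7])
```

```text
gate origin z 0.05822673771911206
socket [[ 519.7 -115.   146.2]
 [ 519.6 -115.   146.2]] pin [[ 515.1 -149.3  113.5]]
delta [ -4.6 -34.3 -32.7]
socket rel TCP in tool [-0.2 -4.5 54.6]
delta bay -2.934863596081841 -34.43049029354277
expected pin [515.3, -150.7]
```

>>> jog_arm:
  steps:
    - {"delta_pos": [-3, -5, 0], "turn": 0, "fingers": 0}
    - {"delta_pos": [-4, -12, 0], "turn": 0, "fingers": 0}
    - {"delta_pos": [-4, -19, 0], "turn": 0, "fingers": 0}
    - {"delta_pos": [-4, -26, 0], "turn": 0, "fingers": 0}
    - {"delta_pos": [-4, -31, 0], "turn": 0, "fingers": 0}
    - {"delta_pos": [-4, -34, 0], "turn": 0, "fingers": 0}
    - {"delta_pos": [-4, -34, 0], "turn": 0, "fingers": 0}

```text
time_s: 44.3
position: [0.5705, -0.1533, 0.1415]
tcp_rot: [[0.049, 0.0, -0.999], [0.999, -0.0, 0.049], [-0.0, -1.0, -0.0]]
force: [-0.3, -0.2, -1.3]
opening: 0.156
```

Run:
```python
from h import *
s=read_state(); print(s['time_s'],np.round(np.array(s['position'])*1000,1),s['force'],s['opening'],s['moment'],np.degrees(np.arctan2(s['tcp_rot'][1][0],s['tcp_rot'][0][0])))
im=capture('wrist');cv2.imwrite("pics/w29.png",im[:,:,::-1])
cv2.imwrite("pics/c29.png",cv2.resize(im[130:250,240:400],None,fx=5,fy=5,interpolation=cv2.INTER_CUBIC)[:,:,::-1])
im=capture('scene');cv2.imwrite("pics/s29.png",cv2.resize(im[210:330,190:350],None,fx=5,fy=5,interpolation=cv2.INTER_CUBIC)[:,:,::-1])
```

```text
44.3 [ 570.5 -153.3  141.5] [-0.31638399 -0.17557731 -1.31885681] 0.15594376943698074 [ 0.0468209   0.02162386 -0.00847054] 87.2147691893535
```

View pics/c29.png

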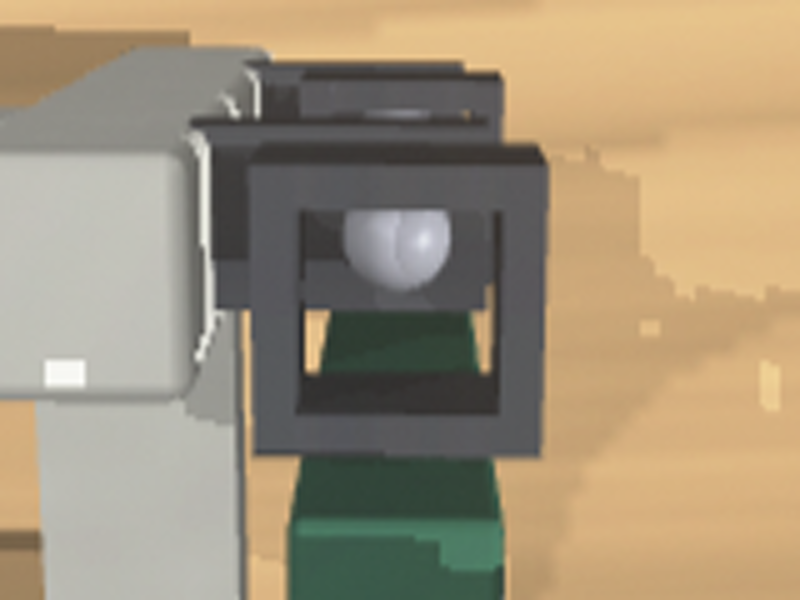

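View pics/s29.png

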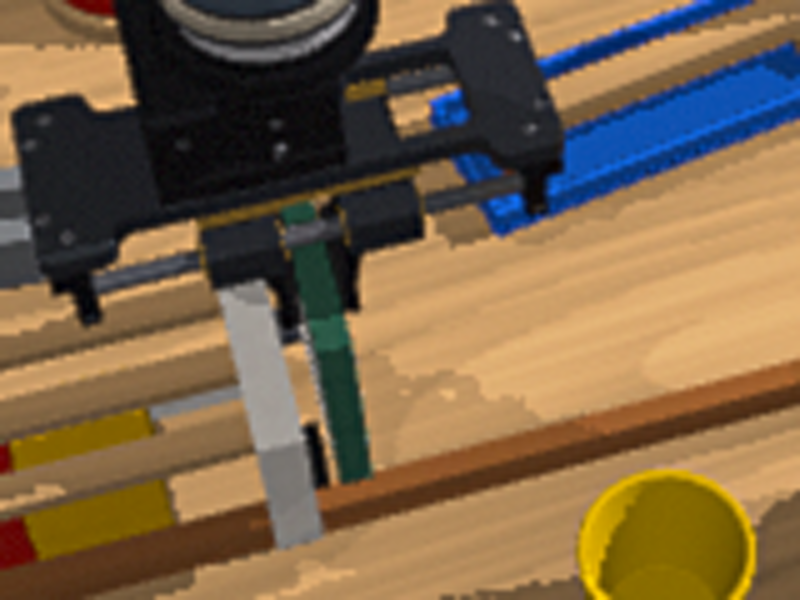

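Run:
```python
from h import *
s=read_state();R=np.array(s['tcp_rot']);p=np.array(s['position'])
zo=p[2]-.0835
S=back('wrist',[[319.8,192.2]],zo+.088)*1000
for z in (.1135,):
  P=back('wrist',[[319.4,177.4]],z)*1000
  d=R.T@(P[0]-S[0]); print(S.round(1),P.round(1),'tool x,z',d.round(1))
```

```text
[[ 515.6 -149.9  146. ]] [[ 515.6 -149.9  113.5]] tool x,z [-0.1 32.5  0. ]
```

Through the upper socket's hole the pin sits centred ((319,177) against ring centre (320,192)), and projecting both gives zero offset. Lowering.

>>> jog_arm:
  steps:
    - {"delta_pos": [0, 0, -4], "turn": 0, "fingers": 0}
    - {"delta_pos": [0, 0, -8], "turn": 0, "fingers": 0}
    - {"delta_pos": [0, 0, -12], "turn": 0, "fingers": 0}
    - {"delta_pos": [0, 0, -15], "turn": 0, "fingers": 0}
    - {"delta_pos": [0, 0, -17], "turn": 0, "fingers": 0}
    - {"delta_pos": [0, 0, -18], "turn": 0, "fingers": 0}

```text
time_s: 44.9
position: [0.5701, -0.1519, 0.1229]
tcp_rot: [[0.047, -0.001, -0.999], [0.999, 0.0, 0.047], [0.0, -1.0, 0.001]]
force: [0.7, 0.5, -1.5]
opening: 0.155
```

Run:
```python
from h import *
s=read_state(); print(s['time_s'],np.round(np.array(s['position'])*1000,1),s['force'],s['opening'],s['moment'])
im=capture('wrist')
cv2.imwrite("pics/c30.png",cv2.resize(im[130:250,240:400],None,fx=5,fy=5,interpolation=cv2.INTER_CUBIC)[:,:,::-1])
```

```text
44.9 [ 570.1 -151.9  122.9] [ 0.68275706  0.48086739 -1.49227238] 0.1552302278273838 [0.04526166 0.02110054 0.01454824]
```

View pics/c30.png

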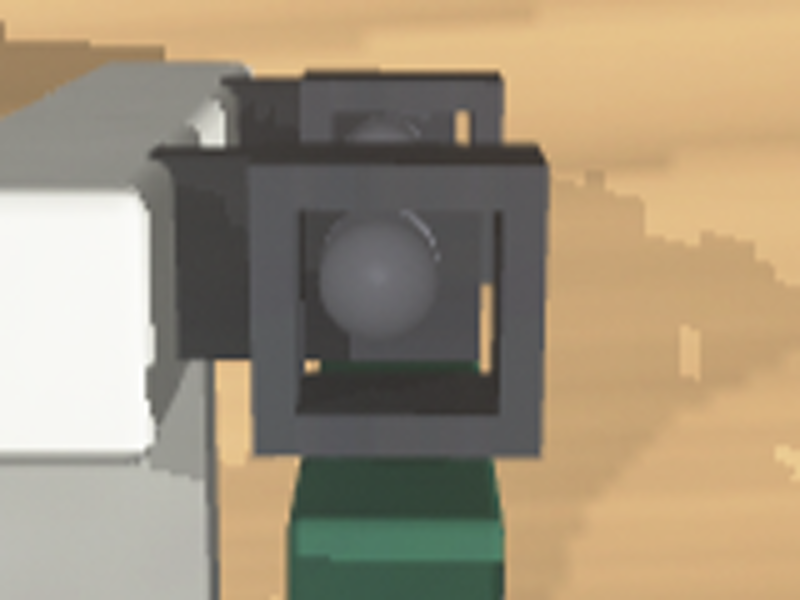

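>>> jog_arm:
  steps:
    - {"delta_pos": [0, -0.5, -1], "turn": 0, "fingers": 0}
    - {"delta_pos": [0, -1, -3], "turn": 0, "fingers": 0}
    - {"delta_pos": [0, -1, -5], "turn": 0, "fingers": 0}
    - {"delta_pos": [0, -1, -7], "turn": 0, "fingers": 0}
    - {"delta_pos": [0, -1, -9], "turn": 0, "fingers": 0}
    - {"delta_pos": [0, -1, -9.5], "turn": 0, "fingers": 0}

```text
time_s: 45.45
position: [0.5701, -0.1531, 0.1136]
tcp_rot: [[0.047, -0.001, -0.999], [0.999, 0.0, 0.047], [0.0, -1.0, 0.001]]
force: [0.2, 0.1, -1.1]
opening: 0.16
```

Run:
```python
from h import *
s=read_state(); print(s['time_s'],np.round(np.array(s['position'])*1000,1),s['force'],s['opening'],s['moment'])
im=capture('wrist')
cv2.imwrite("pics/c31.png",cv2.resize(im[130:250,240:400],None,fx=5,fy=5,interpolation=cv2.INTER_CUBIC)[:,:,::-1])
im=capture('scene');cv2.imwrite("pics/s31.png",cv2.resize(im[210:330,190:350],None,fx=5,fy=5,interpolation=cv2.INTER_CUBIC)[:,:,::-1])
```

```text
45.45 [ 570.1 -153.1  113.6] [ 0.1845321   0.07207901 -1.06946984] 0.16020505057701664 [ 0.01763261  0.06218734 -0.00304886]
```

View pics/c31.png

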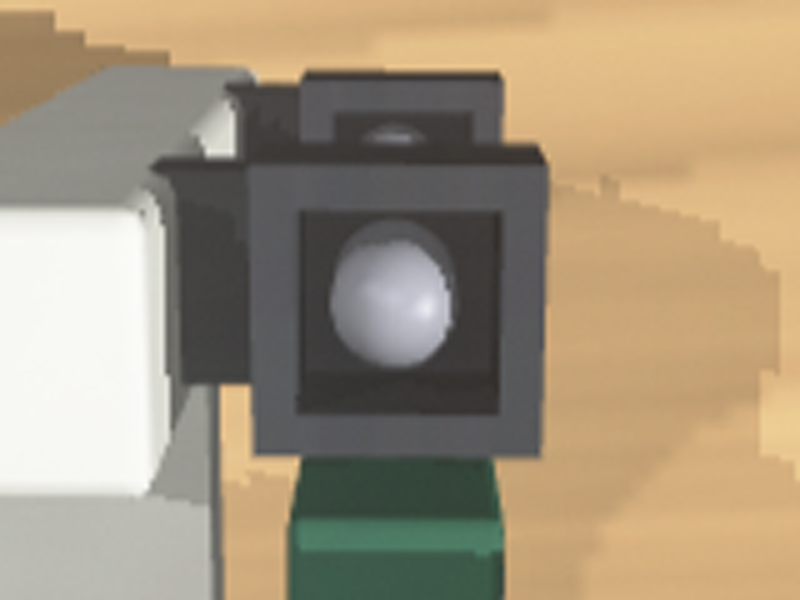

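View pics/s31.png

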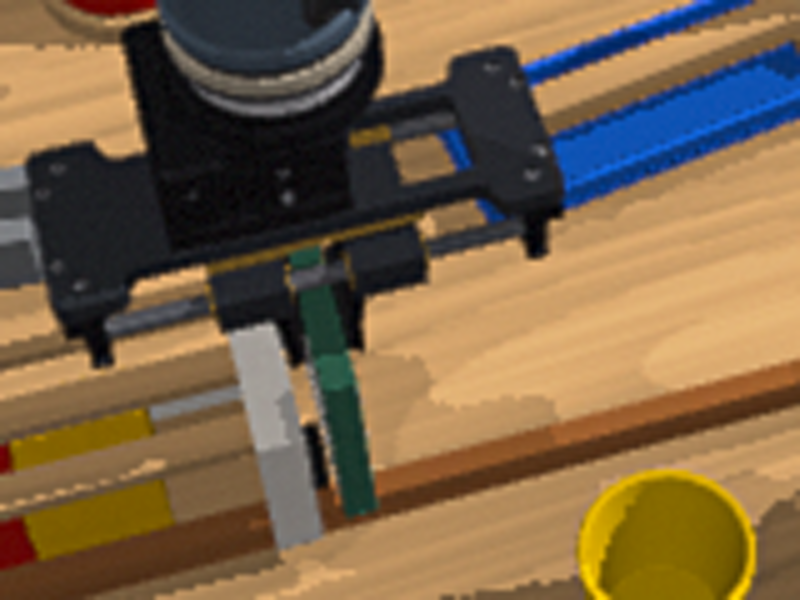

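>>> jog_arm:
  steps:
    - {"delta_pos": [0, 0, -0.5], "turn": 0, "fingers": 0}
    - {"delta_pos": [0, 0, -1], "turn": 0, "fingers": 0}
    - {"delta_pos": [0, 0, -1], "turn": 0, "fingers": 0}

```text
time_s: 45.8
position: [0.5705, -0.1533, 0.1134]
tcp_rot: [[0.047, 0.0, -0.999], [0.999, -0.0, 0.047], [-0.0, -1.0, -0.0]]
force: [0.2, 0.4, 0.6]
opening: 0.16
```

>>> jog_arm:
  steps:
    - {"delta_pos": [0, 0, 0], "turn": 0, "fingers": 20}
    - {"delta_pos": [0, 0, 0], "turn": 0, "fingers": 25}
    - {"delta_pos": [0, 0, 0], "turn": 0, "fingers": 30}
    - {"delta_pos": [0, 0, 0], "turn": 0, "fingers": 40}
    - {"delta_pos": [0, 0, 0], "turn": 0, "fingers": 40}
    - {"delta_pos": [0, 0, 10], "turn": 0, "fingers": 40}
    - {"delta_pos": [0, 0, 30], "turn": 0, "fingers": 40}
    - {"delta_pos": [0, 0, 60], "turn": 0, "fingers": 40}
    - {"delta_pos": [0, 0, 90], "turn": 0, "fingers": 40}
    - {"delta_pos": [0, 0, 90], "turn": 0, "fingers": 40}

```text
time_s: 46.63
position: [0.574, -0.1548, 0.2098]
tcp_rot: [[0.047, 0.011, -0.999], [0.999, -0.006, 0.047], [-0.005, -1.0, -0.012]]
force: [1.1, -0.2, 0.6]
opening: 0.397
```

Run:
```python
from h import *
s=read_state(); print(s['time_s'],np.round(np.array(s['position'])*1000,1),s['force'],s['opening'])
im=capture('wrist');cv2.imwrite("pics/w32.png",im[:,:,::-1])
im=capture('scene');cv2.imwrite("pics/s32.png",cv2.resize(im[210:330,190:350],None,fx=5,fy=5,interpolation=cv2.INTER_CUBIC)[:,:,::-1])
for c in('wrist','scene'):
 for t in ('gate','socket_high','socket_low','gate_edge','latch'):
  print(c,t,[(np.round(np.array(d['position'])*1000,1),d['confidence']) for d in tip_of(t,c)])
```

```text
46.6333 [ 574.  -154.8  209.8] [ 1.11086625 -0.19423482  0.63165249] 0.3973351741611332
wrist gate [(array([ 568.2, -153.1,   28.1]), 0.97)]
wrist socket_high [(array([ 516.1, -150.6,   32.1]), 0.65)]
wrist socket_low [(array([ 512. , -147.8,   35.5]), 0.64)]
wrist gate_edge [(array([ 517.3, -151.2,  102.5]), 0.33)]
wrist latch [(array([ 555.6, -313.3,    1.3]), 0.35), (array([607.4,  97.7,  -1. ]), 0.25)]
scene gate [(array([ 276.8, -386.6,   -2. ]), 0.81), (array([ 571.4, -153.8,   28. ]), 0.61)]
scene socket_high [(array([ 337.2, -424.2,   97.9]), 0.88), (array([ 516.7, -151. ,  103. ]), 0.7)]
scene socket_low [(array([ 336. , -431.5,    4.1]), 0.69), (array([ 514.2, -150. ,   30. ]), 0.58)]
scene gate_edge [(array([ 611.3, -155.1,   26.5]), 0.66), (array([ 220.4, -357.4,    7.3]), 0.56)]
scene latch [(array([ 618.3, -154.6,   34.9]), 0.93)]
```

View pics/w32.png

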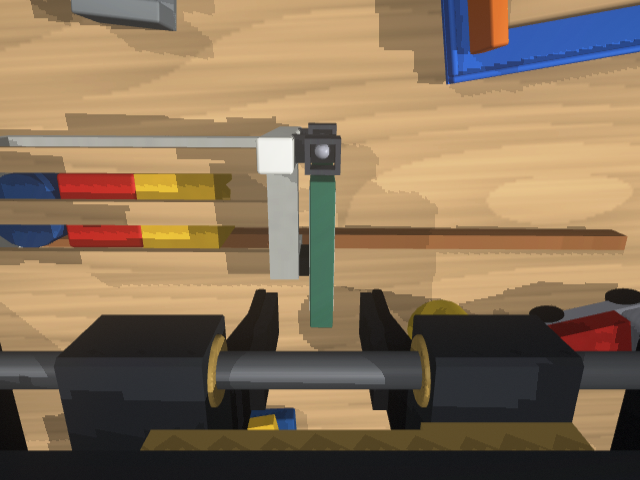

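View pics/s32.png

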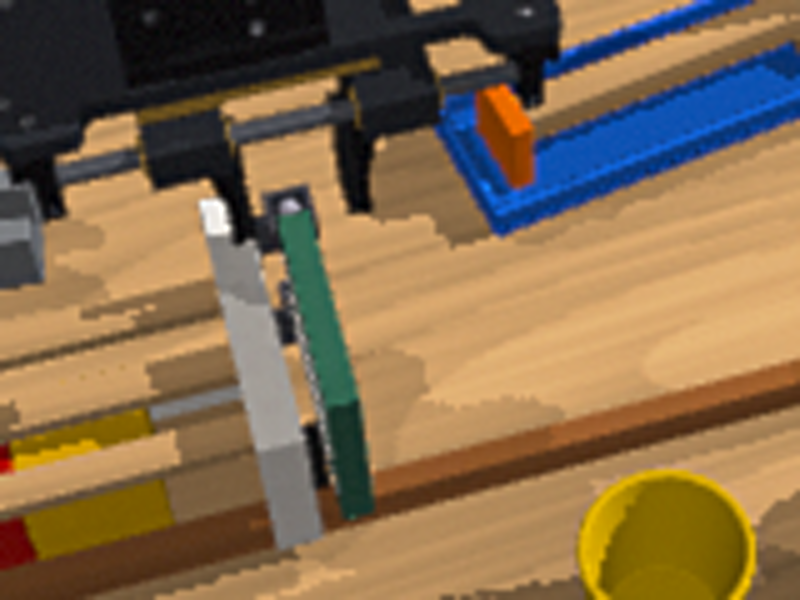

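>>> jog_arm:
  steps:
    - {"delta_pos": [0, 0, 30], "turn": 0, "fingers": 40}
    - {"delta_pos": [-10, 20, 60], "turn": 0, "fingers": 40}
    - {"delta_pos": [-40, 60, 70], "turn": 0, "fingers": 40}
    - {"delta_pos": [-80, 100, 70], "turn": 0, "fingers": 40}
    - {"delta_pos": [-110, 140, 70], "turn": 0, "fingers": 40}
    - {"delta_pos": [-140, 180, 70], "turn": 0, "fingers": 40}
    - {"delta_pos": [-140, 220, 70], "turn": 0, "fingers": 40}
    - {"delta_pos": [-140, 260, 70], "turn": 0, "fingers": 40}
    - {"delta_pos": [-140, 300, 70], "turn": 0, "fingers": 40}
    - {"delta_pos": [-140, 340, 70], "turn": 0, "fingers": 40}
    - {"delta_pos": [-140, 380, 70], "turn": 0, "fingers": 40}
    - {"delta_pos": [-140, 410, 70], "turn": 0, "fingers": 40}
    - {"delta_pos": [-140, 410, 70], "turn": 0, "fingers": 40}

```text
time_s: 48.32
position: [0.43, 0.2616, 0.2733]
tcp_rot: [[0.044, 0.001, -0.999], [0.999, 0.003, 0.044], [0.003, -1.0, -0.001]]
force: [0.6, -1.0, 0.1]
opening: 0.4
```

Run:
```python
from h import *
s=read_state(); print(s['time_s'],np.round(np.array(s['position'])*1000,1),s['force'],s['opening'])
im=capture('top');cv2.imwrite("pics/t33.png",im[:,:,::-1]);cv2.imwrite("pics/c33t.png",cv2.resize(im[170:300,320:540],None,fx=3.6,fy=3.6,interpolation=cv2.INTER_CUBIC)[:,:,::-1])
im2=capture('scene');cv2.imwrite("pics/s33.png",cv2.resize(im2[210:360,120:320],None,fx=4,fy=4,interpolation=cv2.INTER_CUBIC)[:,:,::-1])
for c in('top','scene'):
 for t in ('gate','socket_high','socket_low','gate_edge','round','cube','arch','stick','stick_tip','tray','truck','beaker'):
  print(c,t,[(np.round(np.array(d['position'])*1000,1),d['confidence']) for d in tip_of(t,c)][:2])
```

```text
48.3167 [430.  261.6 273.3] [ 0.56897761 -0.97796747  0.12457325] 0.3996777736268763
top gate [(array([ 569.1, -154.6,   26.3]), 0.75), (array([ 277.4, -383.8,    4.1]), 0.73)]
top socket_high [(array([ 334.7, -425.9,  100.3]), 0.83), (array([ 522.2, -146.8,  102.2]), 0.79)]
top socket_low [(array([ 515. , -148.2,   34.1]), 0.89), (array([ 331.2, -430.2,    1.9]), 0.89)]
top gate_edge [(array([ 612.3, -157.9,   25.9]), 0.81), (array([ 223.5, -350.5,    7.1]), 0.61)]
top round [(array([ 552.4, -372.9,    1.7]), 0.6)]
top cube [(array([ 556.2, -316.9,    1.2]), 0.94)]
top arch [(array([ 557.9, -256.7,    4.7]), 0.97)]
top stick [(array([412.9, 148.4,   6.7]), 0.79), (array([ 408.6, -286.7,    2.1]), 0.59)]
top stick_tip [(array([436.6, -34.4,  30.3]), 0.93), (array([ 614.5, -159. ,   26.7]), 0.66)]
top tray [(array([ 4.224e+02,  6.890e+01, -1.000e-01]), 0.96)]
top truck [(array([693.7,  78.2,   0. ]), 0.91)]
top beaker [(array([695. , -47.2,   1.5]), 0.61), (array([ 521. , -148.4,  102.1]), 0.17)]
scene gate [(array([ 568.3, -152.4,   28.6]), 0.89), (array([ 275.2, -388. ,   -1.6]), 0.
[... 191 characters left out ...]
33.6]), 0.67)]
scene gate_edge [(array([ 223.2, -352.7,    6.1]), 0.87), (array([ 613. , -155. ,   23.9]), 0.81)]
scene round [(array([ 552.6, -370.9,    4.5]), 0.87), (array([424.9, 260.5,   0.9]), 0.8)]
scene cube [(array([ 5.537e+02, -3.117e+02,  2.000e-01]), 0.94)]
scene arch [(array([ 558.7, -256.2,   -3.8]), 0.56)]
scene stick [(array([414.3, 151.6,   6.3]), 0.84), (array([ 557.3, -170.4,   72. ]), 0.39)]
scene stick_tip [(array([436. , -39.7,  27.1]), 0.84)]
scene tray [(array([426. ,  67.8,   2.5]), 0.64), (array([ 615.6, -155.5,   35.7]), 0.6)]
scene truck [(array([698.7,  88.1,   1. ]), 0.81), (array([695.9, -53.7,  -1. ]), 0.21)]
scene beaker [(array([699.6, -51.8,  -1. ]), 0.77)]
```

View pics/t33.png

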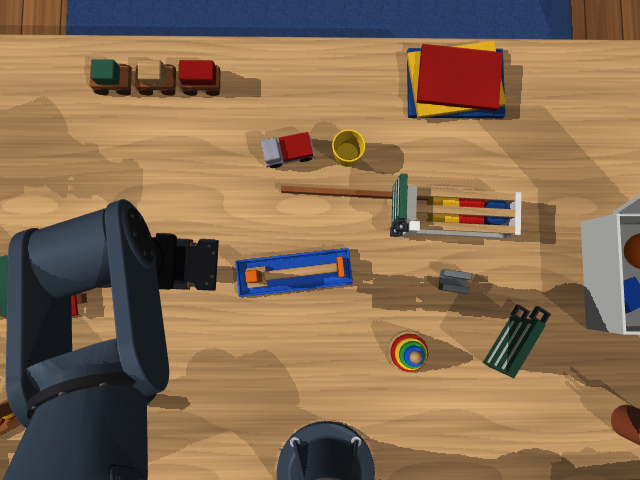

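View pics/c33t.png

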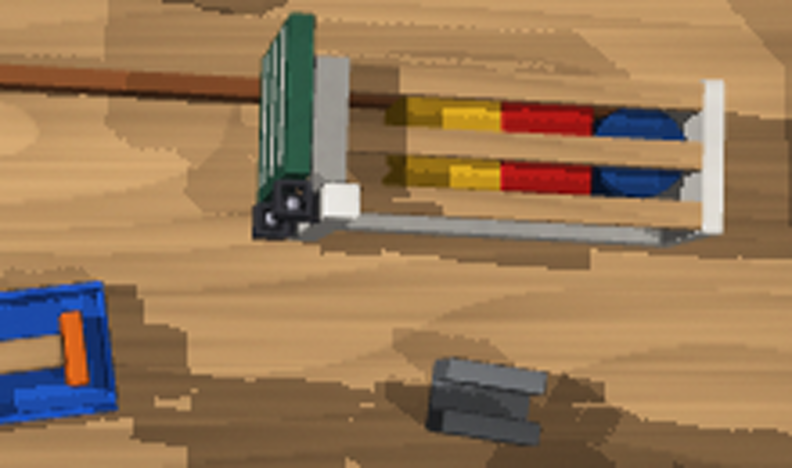

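View pics/s33.png

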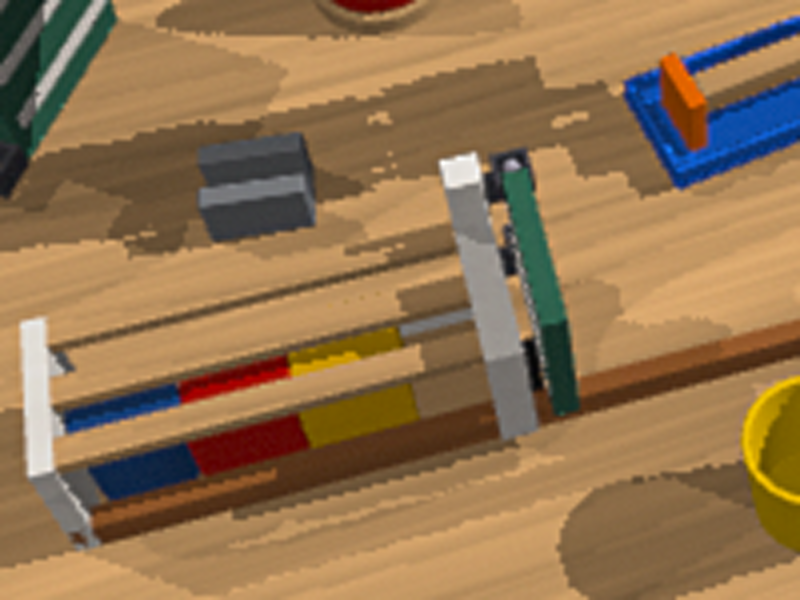

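Run:
```python
from rig import *
print(read_state()['time_s']); print(hand_in())
```

```text
49.6167
the job is handed in; nothing more can be done
None
```

I stood the blue cylinder, red cube and yellow arch against the rail and pushed them with the stick to the end wall. Then I laid the stick back in its tray and hung the small gate on both pintles, shut. I handed the job in at 49.6 s; no verdict is reported.

**Last checks**
- **Blocks:** the push force rose from about 3 N to 14 N with no more travel. Final estimates put the row within about 3 mm of where it should sit against the wall.
- **Gate:** I saw the pins in both sockets before letting go, and the gate took its weight on the brackets. It hangs parallel to the doorway. The gate points read 3–7 mm low along the bay's x, and some heights read low too. That is more than the 2.5 mm of play in the sockets, so part of it is probably reading error.
- **Stick, truck and beaker:** the stick lies in the tray at its starting place, and the truck and beaker were not touched.

**What went wrong:** the arch tilted about 46° in the grip on the way to the lane. I pressed it down and dragged it on the bench until it could settle flat, then regripped and placed it. I saw no sign that a block was knocked aside.

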